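Load the sample carrier, locate it and set the bench magnifier

ROBOT

A 6-joint arm with a two-finger parallel gripper is mounted at the origin on the work surface. World frame = base frame: x ahead of the robot, y to its left, z up, the work surface at z = 0. Lengths are in m, angles in rad, forces in N, time in s.
With the tool pointing down it reaches from about 0.35 to 0.975 m from the base axis. Payload 4.9 kg.
Tool frame: the origin (TCP) lies midway between the tips of the shut fingers; the grasp point (between the pads) lies 19 mm behind it; z points along the fingers, y is the direction in which the jaws open and shut (so a half turn about z gives the same grasp; the last joint's range is limited). The gripper opens to 85 mm and grips with 20 to 120 N. Pads are 22 mm wide; open, the fingers measure 114 mm over their backs; the gripper's body (76 mm by 85 mm) begins 54 mm behind the grasp point. The pads swing forward as they close: fully open they stand 13 mm farther back than shut.
Start: joints at [-1.326, 0.053, 1.613, -0, 1.476, -0.119], TCP at [0.222, -0.584, 0.199] pointing down, gripper open.
Joint ranges: [-3.01, 3.01], [-1.01, 2.22], [0.06, 2.58], [-1.02, 4.17], [0.09, 2.62], [-3.14, 3.14]. Speed limits (rad/s): [2.57, 2.57, 3.14, 3.14, 3.14, 3.14].

INTERFACE

Orientations are given as a unit quaternion [w, x, y, z].
In Python, from plant import manip, cams gives the robot as it stands.
- The arm moves only by the tool jog_arm, never from a script. Its argument "targets" is a list of rows, each a list of 4 numbers: the shift along the tool's x, y, z in m, then the turn about the tool's z in degrees. A call has 1 to 5 rows; each row is the pose to reach, as a shift and turn from the pose commanded when the call began, along the tool's axes at that moment; what a row does not reach only later rows make up. A row lasts 1/12 s, in which the tool goes at most 41.7 mm and 7.16 degrees, less where a joint would pass 70% of its speed; a pose out of reach is approached as far as the arm can. A call with a gripper value outside its range is refused whole. "fingers" is the opening, from 0 (shut) to 1 (fully open), set as the call begins (left out, the last holds). The fingers move at their own pace and stop on an object; the grip force is fixed at half the most. Time passes only in rows, so rows that repeat a pose let the fingers close. It gives the time, the measured TCP pose, the force and the opening at its end, in the units of the state.
- manip.state(): the state, without advancing time (a new reading comes with each control period).
- cams.grab_frame(name): name is "scene" or "side" or "wrist"; returns the picture (400x640x3 uint8, red, green, blue); there is no depth.
- cams.get_calibration(name): a dict with "camera_matrix" (3x3 intrinsics, pixels), "cam_to_world" (4x4, takes a point from camera to world coordinates). Camera axes: x right, y up, looking along -z (the intrinsics and any distortion apply to the point x, -y, -z); pixel columns grow to the right and rows downward; lengths in m; the calibration is good to about 2 mm. The wrist camera is an equidistant fisheye: a pixel r from the principal point sees the ray r / f radians off the axis. A picture is of the moment at which its call begins: read the wrist's pose just before it. get_calibration takes no time and is no camera call; for the wrist camera it gives the pose at the moment of the call.
- manip.job_done(): hands the job in, once; it reports no verdict.
The state is a dict: "time": time; "joint_pos": joint angles; "joint_vel": joint speeds; "joint_efforts": joint torques, N m; "tool_pos": TCP position; "tool_rot": TCP orientation; "contact_force": force on the tool from outside, world axes, zero at the start; "ft_torque": the same for the moment, N m; "gripper_width": opening from 0.0 (shut) to 1.0 (fully open).
Only numpy, scipy, OpenCV 4.12 (cv2) and the standard library are available. Lean on these libraries where they do the work, as an engineer would, in place of code of your own. Each camera call takes 0.05 s, during which the arm holds its last target. There are 200 camera calls.

TASK

First swing the bench magnifier by its orange handle right back to its rest, away from the black base plate, then stand all the blue-lidded sample pots upright in the aluminium carrier. Push the loaded carrier fully home against both steel dowels and the brass end stop, and last swing the magnifier over it so that its arm lines up with the red line on the dial. Do not touch the lens, and leave the other things on the bench where they are.

Things in the scene. Friction and masses are not known exactly. Their poses are not given: they have to be found in the camera images.
- station: Fixed black base plate 240 (x) x 360 (y) x 4 mm, origin under its centre. On it, in its frame: two upright steel dowels, 12 mm diameter, 28 mm high, at (x 91, y -80) and (91, 20) mm, so the carrier's long side rests at x = 85; a brass end stop 30 x 24 x 26 mm high centred at (45, -157), its +y face at y = -145. A carrier fully home has its centre at (45, -30) mm, axes parallel to these.
- carrier_mid (a point): Centre, 7 mm above the underside, of the loose aluminium carrier, a shallow tray 80 (x) x 230 (y) x 14 mm high, 0.35 kg, on the base plate; floor 6 mm thick, rim 4 mm thick, 8 mm above the floor. Grey discs on its floor at y = -78, -26, 26, 78 mm show good places; any place inside the rim will do. Its +x long side goes to the dowels, its -y end to the end stop.
- pot0_mid (a point): Centre (half-way up) of a loose sample pot, a cylinder 40 mm in diameter and 40 mm high, white with a blue lid, about 70 g, upright on the bench at the start, z up. Not there in every run.
- pot1_mid (a point): Centre (half-way up) of a loose sample pot, a cylinder 40 mm in diameter and 40 mm high, white with a blue lid, about 70 g, upright on the bench at the start, z up. Not there in every run.
- pot2_mid (a point): Centre (half-way up) of a loose sample pot, a cylinder 40 mm in diameter and 40 mm high, white with a blue lid, about 70 g, upright on the bench at the start, z up. Not there in every run.
- pot3_mid (a point): Centre (half-way up) of a loose sample pot, a cylinder 40 mm in diameter and 40 mm high, white with a blue lid, about 70 g, upright on the bench at the start, z up. Not there in every run.
- magnifier (a joint): Swing angle of the magnifier arm about its upright post, rad, growing anticlockwise seen from above, from -0.7 to 1.35. 1.35 is the end of its travel, its rest, with the arm along the green line on the dial; beyond 1.1 it counts as at rest. It has friction (about 0.25 N m) and stays where it is left.
- pivot (a point): Point on the axis of the magnifier's fixed post, at the height of the arm (160 mm above the bench). The post stands on a round foot 100 mm in diameter; white dial 200 mm in diameter just below the arm.
- handle (a point): Centre of the orange handle, an upright round rod 16 mm in diameter on the swing arm, 185 mm from the post's axis, reaching from 167 to 222 mm above the bench (this point: 196 mm). x axis along the arm, away from the post. The arm is two white 8 mm bars 22 mm apart, 160 mm above the bench, with a black block 30 x 34 x 14 mm under the handle.
- index: Fixed index of the dial, origin on the bench on the post's axis: a red line 7 mm wide that starts at the post and runs 120 mm outwards along this frame's x axis, just under the arm. With the arm correctly set the line lies midway between and parallel to the arm's two bars.
- index_tip (a point): Outer end of the red line, 120 mm from the post's axis and 150 mm above the bench.
- lens: The magnifier's round lens, 100 mm in diameter and 16 mm thick, at the end of the arm: centre 250 mm from the post's axis and 160 mm above the bench (frame origin at its centre). Not to be touched.
- spatula: Bystander: thin double-ended steel lab spatula, 190 mm long, lying on the bench to the right of the base plate.
- loose_cap: Bystander: loose blue cap, 34 mm in diameter, 13 mm high, lying on the bench by itself; not a pot.
- amber: Bystander: amber jar, 52 mm in diameter, 85 mm high; origin at its underside.
- vial: Bystander: small amber bottle, 40 mm in diameter, 70 mm high; origin at its underside.
Not all that is in view belongs to the job. What is shaped like the part that bears pot3_mid but pink or turquoise is not meant.

How it is judged:
On the way, in this order (a step that is already met when the one before it is completed fails the run):
1. the magnifier is swung back to its rest (value of joint magnifier above 1.1 rad), for 0.2 s.
2. every pot stands upright in the carrier (x of pot0_mid in the frame of carrier_mid between -0.03 and 0.03 m and y of pot0_mid in the frame of carrier_mid between -0.105 and 0.105 m and z of pot0_mid in the frame of carrier_mid between 0.014 and 0.024 m and angle between each of pot0_mid, pot1_mid, pot2_mid, pot3_mid's own z axis and vertical below 0.12 rad and x of pot1_mid in the frame of carrier_mid between -0.03 and 0.03 m and y of pot1_mid in the frame of carrier_mid between -0.105 and 0.105 m and z of pot1_mid in the frame of carrier_mid between 0.014 and 0.024 m and x of pot2_mid in the frame of carrier_mid between -0.03 and 0.03 m and y of pot2_mid in the frame of carrier_mid between -0.105 and 0.105 m and z of pot2_mid in the frame of carrier_mid between 0.014 and 0.024 m and x of pot3_mid in the frame of carrier_mid between -0.03 and 0.03 m and y of pot3_mid in the frame of carrier_mid between -0.105 and 0.105 m and z of pot3_mid in the frame of carrier_mid between 0.014 and 0.024 m), for 0.3 s.
3. the loaded carrier is home against both dowels and the end stop (all of step 2 and x of carrier_mid in the frame of station between 0.042 and 0.048 m and y of carrier_mid in the frame of station between -0.033 and -0.027 m and angle between the x axis of carrier_mid and the x axis of station, either way round below 0.025 rad), for 0.3 s.
At the end, for the whole second after the job is handed in: All pots stand upright inside the carrier's rim; the carrier is home against the dowels and the end stop within 3 mm and 0.025 rad; the magnifier arm lies along the red line within 0.07 rad (4 degrees), at rest (all of step 3 and angle between the x axis of handle and the x axis of index, either way round below 0.07 rad and linear speed of lens below 0.01 m/s); the robot touches nothing.
It fails at once if the lens is touched (contact force between lens and anything else above 1 N).
It fails at once if a bystander (spatula) is shifted more than 40 mm (distance of spatula from where it was at the start of the episode above 0.04 m).
It fails at once if a bystander (loose_cap) is shifted more than 40 mm (distance of loose_cap from where it was at the start of the episode above 0.04 m).
It fails at once if a bystander (amber) is shifted more than 40 mm (distance of amber from where it was at the start of the episode above 0.04 m).
It fails at once if a bystander (vial) is shifted more than 40 mm (distance of vial from where it was at the start of the episode above 0.04 m).
Of pot0, pot1, pot2, pot3 only 2 to 4 are there at a start; the rules pass over those that are not, and their reading is None.
At some moment in a run one of pot0, pot1, pot2, pot3 may be knocked a few centimetres aside while the robot is not near it.
Once in a run the grip may slacken for a moment while it holds something.
It also fails if it takes over 210 s, if anything falls off the work surface, if the arm or the gripper's body presses on something with over 40 N, if the wrist force passes 120 N, or if a joint passes its speed limit or range.

## Working session

There is one attempt and no reset: what is moved stays moved. The work goes in short steps, Python scripts to look and compute and a tool call to move; the robot and the scene stay as the last step left them, time stands still between calls to the robot, and variables do not carry over. Pictures are saved under pics/ and viewed, about 12 in all and at most 16, crops included, and the job is handed in when it is done.

Besides the shell and the picture viewer there is one more tool, called after ">>>" as a command line: name --pt "numbers of a row" for each row, then --argument value for the rest. jog_arm: Moves the arm, as the interface text tells. Its arguments: {"type":"object","properties":{"targets":{"type":"array"},"fingers":{"type":"number"}},"required":["targets"]}

```bash
ls; mkdir -p pics
python3 - <<'E'
from plant import manip, cams
import cv2, numpy as np
print(manip.state())
for n in ("scene","side","wrist"):
    c=cams.get_calibration(n); print(n,np.round(c["camera_matrix"],1).tolist(),np.round(c["cam_to_world"],3).tolist(),[k for k in c])
    cv2.imwrite(f"pics/{n}0.png",cams.grab_frame(n)[:,:,::-1])
E
```

```text
pics
{'time': 0.0, 'joint_pos': array([-1.32598532e+00,  5.33972759e-02,  1.61429678e+00,  1.30492908e-05,
        1.47600534e+00, -1.18983822e-01]), 'joint_vel': array([ 6.25495245e-04, -1.41887161e-05,  6.95068190e-04, -4.84361679e-04,
        1.32699961e-03,  6.95098532e-04]), 'joint_efforts': array([-1.41166747e-03, -3.93681335e+01, -3.70180249e+01, -1.71254096e-04,
        7.00518911e-03,  1.10445157e-05]), 'tool_pos': array([ 0.22223419, -0.58341416,  0.19813637]), 'tool_rot': array([-1.05169665e-03,  9.83501796e-01,  1.80895293e-01, -5.97458726e-05]), 'contact_force': array([ 0.25125986, -0.86822746,  0.80316937]), 'ft_torque': array([ 0.00660887,  0.00432194, -0.00487902]), 'gripper_width': 1.0035678590625052}
scene [[434.7, 0.0, 314.8], [0.0, 434.7, 201.7], [0.0, 0.0, 1.0]] [[0.568, -0.579, 0.586, 1.303], [0.823, 0.401, -0.402, -0.448], [-0.003, 0.71, 0.704, 1.078], [0.0, 0.0, 0.0, 1.0]] ['camera_matrix', 'cam_to_world']
side [[377.7, 0.0, 319.2], [0.0, 377.7, 202.9], [0.0, 0.0, 1.0]] [[-0.929, 0.24, -0.283, 0.268], [-0.371, -0.583, 0.723, 0.739], [0.008, 0.777, 0.63, 0.72], [0.0, 0.0, 0.0, 1.0]] ['camera_matrix', 'cam_to_world']
wrist [[309.7, 0.0, 320.1], [0.0, 309.7, 200.3], [0.0, 0.0, 1.0]] [[0.357, 0.887, 0.295, 0.298], [-0.934, 0.339, 0.112, -0.555], [-0.0, -0.315, 0.949, 0.374], [0.0, 0.0, 0.0, 1.0]] ['camera_matrix', 'cam_to_world']
```

View pics/scene0.png

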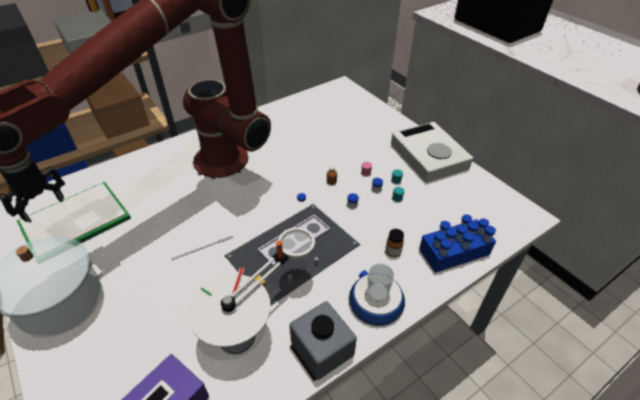

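View pics/side0.png

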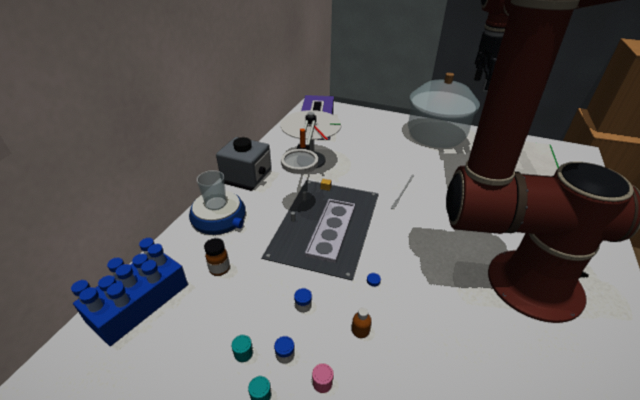

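The scene view shows two blue-lidded pots at (353,199) and (377,183). The loose cap is at (302,196), the lens is over the plate at (297,242), the handle at (280,250), the post at (228,302), and the red and green lines at (238,280) and (206,291). The side view agrees: pots at (303,298) and (285,348), cap at (374,279). I'll measure next.

```bash
cat > h.py <<'E'
from plant import manip, cams
import cv2, numpy as np
def ray(n,uv,c=None):
    c=c or cams.get_calibration(n); K=c["camera_matrix"]; T=np.array(c["cam_to_world"])
    x,y=(uv[0]-K[0][2])/K[0][0],(uv[1]-K[1][2])/K[1][1]
    if n=="wrist":
        r=np.hypot(x,y); s=np.sin(r)/r if r>1e-9 else 1; d=np.array([x*s,-y*s,-np.cos(r)])
    else: d=np.array([x,-y,-1.])
    return T[:3,3],T[:3,:3]@d
def plane(n,uv,z,c=None):
    o,d=ray(n,uv,c); return o+d*(z-o[2])/d[2]
def proj(n,p,c=None):
    c=c or cams.get_calibration(n); K=c["camera_matrix"]; T=np.array(c["cam_to_world"])
    q=T[:3,:3].T@(np.array(p)-T[:3,3]); x,y,z=q[0],-q[1],-q[2]
    if n=="wrist":
        r=np.hypot(x,y); t=np.arctan2(r,z); k=t/max(r,1e-9)
    else: k=1/z
    return np.array([K[0][0]*x*k+K[0][2],K[1][1]*y*k+K[1][2]])
def tri(u1,u2,a="scene",b="side"):
    (o,d),(p,e)=ray(a,u1),ray(b,u2); A=np.c_[d,-e]; s=np.linalg.lstsq(A,p-o,rcond=None)[0]
    return (o+s[0]*d+p+s[1]*e)/2, np.linalg.norm(o+s[0]*d-p-s[1]*e)
def blobs(img,lo,hi,amin=12):
    m=cv2.inRange(cv2.cvtColor(img,cv2.COLOR_RGB2HSV),lo,hi)
    n,l,s,c=cv2.connectedComponentsWithStats(m)
    return [(tuple(np.round(c[i],1)),int(s[i,4]),tuple(s[i,:4])) for i in range(1,n) if s[i,4]>=amin],l
def tool():
    from scipy.spatial.transform import Rotation as R
    s=manip.state(); q=s["tool_rot"]; return s,np.array(s["tool_pos"]),R.from_quat([q[1],q[2],q[3],q[0]]).as_matrix()
def to(p):  # shift in tool axes to world point
    s,t,M=tool(); return np.round(M.T@(np.array(p)-t),4)
E
python3 - <<'E'
from h import *
I={n:cv2.imread(f"pics/{n}0.png")[:,:,::-1].copy() for n in("scene","side")}
for n in I:
    print(n)
    for nm,lo,hi in(("blue",(105,130,60),(125,255,255)),("red",(0,180,150),(6,255,255)),("orange",(5,150,120),(18,255,255)),("green",(45,90,60),(75,255,255))):
        for c,a,b in blobs(I[n],lo,hi)[0]: print(nm,c,a,b,np.round(plane(n,c,.15 if nm in("red","green") else .038),3))
a=cv2.resize(I["scene"][150:350,150:450],(800,533),interpolation=cv2.INTER_CUBIC)
cv2.imwrite("pics/c1.png",a[:,:,::-1])
a=cv2.resize(I["side"][90:290,190:490],(800,533),interpolation=cv2.INTER_CUBIC)
cv2.imwrite("pics/c2.png",a[:,:,::-1])
E
```

```text
scene
blue (np.float64(62.0), np.float64(125.8)) 16 (np.int32(59), np.int32(124), np.int32(6), np.int32(4)) [-0.525 -0.461  0.038]
blue (np.float64(71.6), np.float64(167.9)) 201 (np.int32(57), np.int32(161), np.int32(30), np.int32(15)) [-0.22  -0.493  0.038]
blue (np.float64(48.7), np.float64(178.3)) 15 (np.int32(47), np.int32(177), np.int32(6), np.int32(4)) [-0.207 -0.574  0.038]
blue (np.float64(377.1), np.float64(182.0)) 64 (np.int32(373), np.int32(178), np.int32(9), np.int32(9)) [0.482 0.384 0.038]
blue (np.float64(301.0), np.float64(196.7)) 40 (np.int32(298), np.int32(194), np.int32(7), np.int32(7)) [0.391 0.12  0.038]
blue (np.float64(352.5), np.float64(197.9)) 75 (np.int32(348), np.int32(194), np.int32(10), np.int32(9)) [0.496 0.262 0.038]
blue (np.float64(459.1), np.float64(237.4)) 1613 (np.int32(423), np.int32(215), np.int32(72), np.int32(46)) [0.827 0.427 0.038]
blue (np.float64(363.0), np.float64(273.4)) 27 (np.int32(360), np.int32(271), np.int32(7), np.int32(6)) [0.762 0.092 0.038]
blue (np.float64(374.9), np.float64(312.2)) 512 (np.int32(350), np.int32(287), np.int32(54)
[... 1135 characters left out ...]
(289), np.int32(16), np.int32(14)) [0.488 0.271 0.038]
blue (np.float64(283.9), np.float64(345.5)) 286 (np.int32(275), np.int32(337), np.int32(19), np.int32(18)) [0.474 0.393 0.038]
red (np.float64(321.2), np.float64(133.3)) 13 (np.int32(316), np.int32(128), np.int32(11), np.int32(11)) [ 0.645 -0.236  0.15 ]
orange (np.float64(633.4), np.float64(45.5)) 123 (np.int32(623), np.int32(40), np.int32(17), np.int32(15)) [-0.62  -2.164  0.038]
orange (np.float64(615.5), np.float64(136.4)) 197 (np.int32(590), np.int32(128), np.int32(50), np.int32(15)) [-0.297 -0.826  0.038]
green (np.float64(554.0), np.float64(156.8)) 31 (np.int32(550), np.int32(146), np.int32(9), np.int32(22)) [-0.017 -0.363  0.15 ]
```

View pics/c1.png

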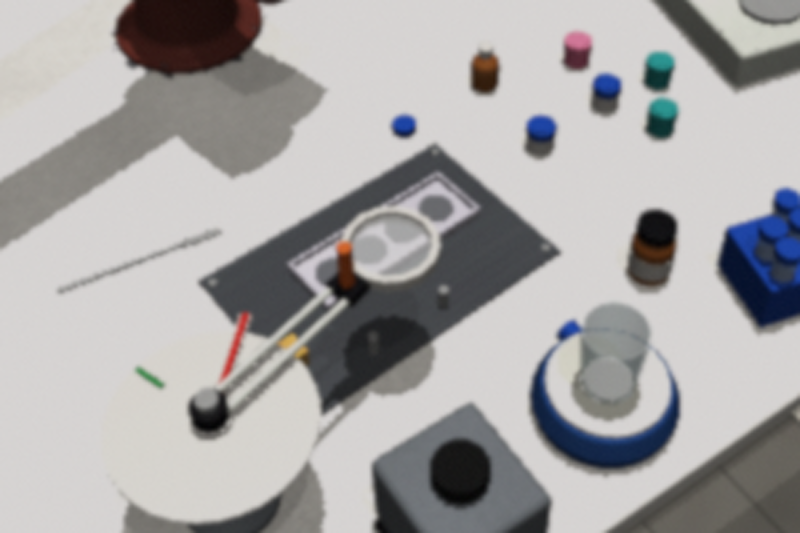

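View pics/c2.png

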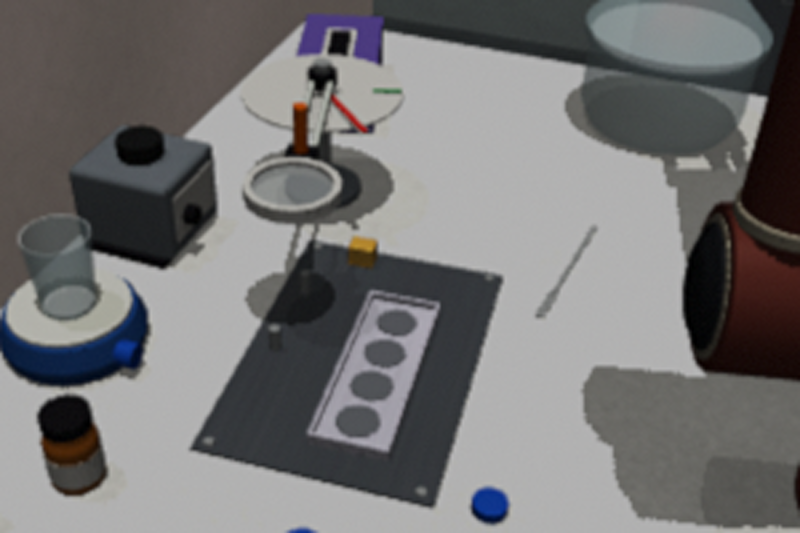

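Both enlargements show only two blue-lidded pots. The end stop is at the plate's lower-left end and the dowels are on its lower-right side. The red line tip is at crop 1 (246,314) and crop 2 (367,131).

```bash
cat >> h.py <<'E'
S=lambda u,v:(150+u/2.6667-.31,150+v/2.665-.31)
D=lambda u,v:(190+u/2.6667-.31,90+v/2.665-.31)
E
python3 - <<'E'
from h import *
loc=np.array([(-.12,-.18),(-.12,.18),(.12,.18),(.12,-.18)])
P=[S(200,282),S(435,145),S(560,253),S(325,410)]; Q=[D(503,273),D(433,507),D(192,450),D(308,242)]
def fit(loc,w):
    l,ww=loc-loc.mean(0),w-w.mean(0); U,s,V=np.linalg.svd(l.T@ww); R=V.T@np.diag([1,np.linalg.det(V.T@U.T)])@U.T
    t=w.mean(0)-R@loc.mean(0); return t,np.arctan2(R[1,0],R[0,0]),np.abs(loc@R.T+t-w).max()
a=np.array([plane("scene",p,.004)[:2] for p in P]); b=np.array([plane("side",p,.004)[:2] for p in Q])
for w in(a,b,(a+b)/2): print("station",fit(loc,w))
# carrier corners (rim top z=.018)
cl=np.array([(-.04,-.115),(-.04,.115),(.04,.115),(.04,-.115)])
cs=np.array([plane("scene",S(*p),.018)[:2] for p in((289,263),(436,173),(482,208))])
cd=np.array([plane("side",D(*p),.018)[:2] for p in((440,301),(388,453),(308,434),(371,289))])
print("carrier",fit(cl[:3],cs),fit(cl,cd))
for nm,u,v in(("htop",S(344,245),D(300,105)),("redtip",S(246,314),D(366,131)),("knob",S(208,403),D(322,68)),("lens",S(391,245),D(293,185)),
  ("potA",(352.5,197.9),(302.5,295.6)),("potB",(377.1,182),(283.9,345.5)),("cap",(301,196.7),(373.3,278.4)),("amber",S(656,225),D(66,413)),("vialtop",S(485,55),((362),(312)))):
    print(nm,*[np.round(x,4) for x in tri(u,v)])
E
```

```text
station (array([ 0.54774364, -0.01165998]), np.float64(0.09084272505528779), np.float64(0.010785040587317385))
station (array([ 0.54024472, -0.00853272]), np.float64(0.09494049059855354), np.float64(0.0037466402776411))
station (array([ 0.54399418, -0.01009635]), np.float64(0.09291519701732379), np.float64(0.00715351713369175))
carrier (array([0.52033488, 0.01013754]), np.float64(0.09762896252237167), np.float64(0.0033156103102998935)) (array([0.5140509 , 0.01299475]), np.float64(0.09913774674585842), np.float64(0.002938130691401891))
htop [ 0.6561 -0.1174  0.2201] 0.0008
redtip [ 0.6197 -0.2154  0.1458] 0.0033
knob [ 0.7077 -0.2965  0.1711] 0.0023
lens [ 0.6391 -0.0559  0.1623] 0.0027
potA [0.4906 0.2664 0.0313] 0.0012
potB [0.4763 0.3898 0.0308] 0.0008
cap [0.3613 0.138  0.0051] 0.0014
amber [0.7267 0.2436 0.0795] 0.0014
vialtop [0.3533 0.2755 0.0557] 0.0031
```

Measured positions, with arm lengths matching the description (185 and 250 mm):

| Item | Position |
|---|---|
| Post | (0.708, -0.296) |
| Handle | (0.656, -0.117) |
| Pots | (0.491, 0.266) and (0.476, 0.390) |

Last numbers before moving: the dowels, dial lines and neighbours.

```bash
cat >> h.py <<'E'
def rows(*W):  # world waypoints (x,y,z,theta_deg of tool x) -> rows
    s,t,M=tool(); th=np.degrees(np.arctan2(M[1,0],M[0,0]))
    print("t",round(float(s["time"]),1),"tcp",np.round(t,4),"th",round(th,1),"g",round(float(s["gripper_width"]),2),"F",np.round(s["contact_force"],1),"j",np.round(s["joint_pos"],2))
    for w in W:
        d=M.T@(np.array(w[:3])-t); print(np.round(d,3).tolist(),round(-((w[3]-th+180)%360-180),1))
E
python3 - <<'E'
from h import *
for n,u in(("scene",S(138,370)),("scene",S(162,386)),("side",D(373,91)),("side",D(402,92))): print("green",n,np.round(plane(n,u,.15),3))
for nm,u,v in(("stop",S(293,341),D(364,240)),("dow20",S(443,289),D(273,326)),("dow-80",S(373,335),D(308,270)),("pink",S(577,42),(322,372)),("tq1",S(659,62),(260,383)),("tq2",S(662,108),(242,343)),("dome",(25,254),(450,76))):
    print(nm,*[np.round(x,4) for x in tri(u,v)])
piv=np.array([.708,-.296])
for a in (1.853,2.397): print(piv+.185*np.array([np.cos(a),np.sin(a)]))
h=(.656,-.117)
rows((.222,-.584,.30,20.85),(h[0],h[1],.29,-74),(h[0],h[1],.187,-74))
E
```

```text
green scene [ 0.625 -0.331  0.15 ]
green scene [ 0.654 -0.32   0.15 ]
green side [ 0.643 -0.305  0.15 ]
green side [ 0.61  -0.316  0.15 ]
stop [ 0.5993 -0.1623  0.0336] 0.003
dow20 [0.6331 0.0144 0.0305] 0.0004
dow-80 [ 0.6392 -0.0862  0.0309] 0.0058
pink [0.386  0.4129 0.0346] 0.0
tq1 [0.4833 0.4756 0.0363] 0.0029
tq2 [0.5539 0.4182 0.0351] 0.001
dome [ 0.3272 -0.6622  0.2254] 0.0111
[ 0.65648253 -0.11831784]
[ 0.57195766 -0.17063062]
t 0.1 tcp [ 0.2223 -0.5836  0.1984] th 20.8 g 1.0 F [-1.  -0.8 -0. ] j [-1.33  0.05  1.61  0.    1.48 -0.12]
[-0.0, 0.0, -0.102] -0.0
[0.571, -0.282, -0.091] 94.8
[0.571, -0.282, 0.012] 94.8
```

>>> jog_arm --pt "0 0 -0.1 0" --pt "0 0 -0.1 0" --pt "0.14 -0.07 -0.1 0" --pt "0.14 -0.07 -0.1 0" --pt "0.14 -0.07 -0.1 0" --fingers 0.55

```text
time: 0.57
tool_pos: [0.307, -0.492, 0.297]
tool_rot: [0.001, 0.984, 0.18, 0.0]
contact_force: [1.2, 0.6, 0.4]
gripper_width: 0.551
```

>>> jog_arm --pt "0.17 -0.085 0 0" --pt "0.17 -0.085 0 0" --pt "0.17 -0.085 0 0" --pt "0.17 -0.085 0 0" --pt "0.17 -0.085 0 0"

```text
time: 0.98
tool_pos: [0.4372, -0.3494, 0.2958]
tool_rot: [-0.001, 0.983, 0.182, 0.0]
contact_force: [-0.4, 0.0, 0.2]
gripper_width: 0.549
```

>>> jog_arm --pt "0.17 -0.085 0 0" --pt "0.17 -0.085 0 0" --pt "0.17 -0.085 0 0" --pt "0.17 -0.085 0 0" --pt "0.17 -0.085 0 0"

```text
time: 1.4
tool_pos: [0.5656, -0.2092, 0.2954]
tool_rot: [-0.001, 0.983, 0.182, 0.0]
contact_force: [0.1, -0.4, -0.8]
gripper_width: 0.553
```

>>> jog_arm --pt "0.09 -0.04 0.01 -35" --pt "0.09 -0.04 0.01 -35" --pt "0.09 -0.04 0.01 -35" --pt "0.09 -0.04 0.01 -35" --pt "0.09 -0.04 0.01 -35"

```text
time: 1.82
tool_pos: [0.6341, -0.1418, 0.2846]
tool_rot: [-0.001, 0.882, 0.472, -0.001]
contact_force: [0.5, 0.0, -0.6]
gripper_width: 0.551
```

>>> jog_arm --pt "0 0 0 -35" --pt "0 0 0 -35" --pt "0 0 0 -35" --pt "0 0 0 -35" --pt "0 0 0 -35"

```text
time: 2.23
tool_pos: [0.6334, -0.1432, 0.2854]
tool_rot: [-0.0, 0.7, 0.714, -0.0]
contact_force: [0.2, -0.7, 0.5]
gripper_width: 0.551
```

>>> jog_arm --pt "0 0 0 -15" --pt "0 0 0 -15" --pt "0 0 0 -15" --pt "0 0 0 -15"

```text
time: 2.57
tool_pos: [0.6335, -0.1433, 0.2855]
tool_rot: [-0.0, 0.604, 0.797, -0.0]
contact_force: [0.5, -0.6, -0.2]
gripper_width: 0.547
```

Run:
```python
from h import *
rows((.656,-.117,.29,106),(.656,-.117,.187,106))
w=cams.get_calibration("wrist"); i=cams.grab_frame("wrist"); s=cams.grab_frame("scene")
print("handle top expected wrist px",proj("wrist",(.656,-.117,.222),w))
a=np.hstack([i[:,120:520],cv2.resize(s[180:330,200:350],(400,400),interpolation=cv2.INTER_CUBIC)])
cv2.imwrite("pics/h1.png",a[:,:,::-1])
```

```text
t 2.6 tcp [ 0.6335 -0.1433  0.2855] th 105.7 g 0.55 F [ 0.5 -0.6 -0.2] j [-0.34  0.07  1.45  0.    1.62 -0.61]
[0.019, 0.029, -0.004] -0.3
[0.019, 0.029, 0.099] -0.3
handle top expected wrist px [356.47320803 179.68049983]
```

View pics/h1.png

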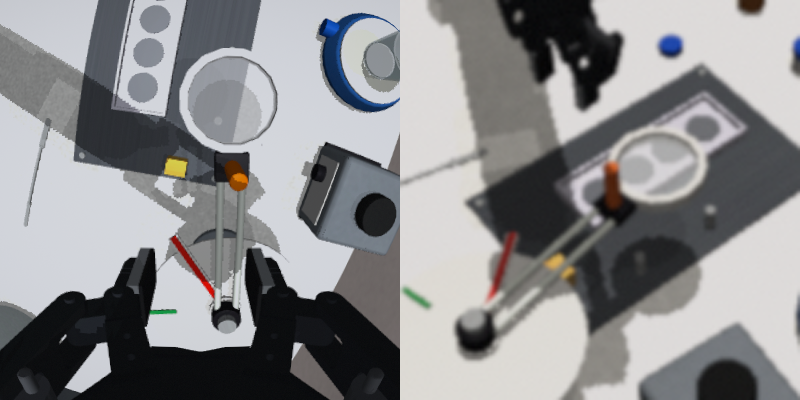

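The wrist view shows the handle top at full-frame (358,181), expected (356,180), so the localisation is good. I'll straddle it next.

>>> jog_arm --pt "0.019 0.029 0 0" --pt "0.019 0.029 0.03 0" --pt "0.019 0.029 0.06 0" --pt "0.019 0.029 0.097 0" --pt "0.019 0.029 0.097 0"

```text
time: 3.08
tool_pos: [0.6516, -0.1155, 0.1793]
tool_rot: [-0.007, 0.603, 0.797, -0.003]
contact_force: [-0.6, 0.2, -3.0]
gripper_width: 0.549
```

Run:
```python
from h import *
piv=np.array([.708,-.296])
W=[]
for a in (1.853,2.05,2.25,2.45,2.65,2.85,3.05,3.25,3.4): W.append((*(piv+.185*np.array([np.cos(a),np.sin(a)])),.187,np.degrees(a)))
rows(*W)
```

```text
t 3.1 tcp [ 0.6516 -0.1155  0.1793] th 105.8 g 0.55 F [-0.6  0.2 -3. ] j [-0.29  0.16  1.53 -0.    1.47 -0.56]
[-0.004, 0.004, -0.008] -0.4
[-0.008, -0.032, -0.007] -11.7
[-0.019, -0.068, -0.007] -23.2
[-0.037, -0.1, -0.007] -34.6
[-0.061, -0.128, -0.007] -46.1
[-0.09, -0.151, -0.007] -57.5
[-0.123, -0.168, -0.007] -69.0
[-0.158, -0.177, -0.007] -80.4
[-0.186, -0.18, -0.007] -89.0
```

>>> jog_arm --pt "-0.001 -0.0185 0 -5.7" --pt "-0.004 -0.037 0 -11.5" --pt "-0.008 -0.055 0 -17.2" --pt "-0.015 -0.072 0 -22.9" --pt "-0.023 -0.089 0 -28.6"

```text
time: 3.5
tool_pos: [0.5769, -0.164, 0.1913]
tool_rot: [0.001, 0.385, 0.923, 0.0]
contact_force: [0.2, -0.7, 0.7]
gripper_width: 0.553
```

>>> jog_arm --pt "-0.001 -0.0185 0 -5.7" --pt "-0.004 -0.037 0 -11.5" --pt "-0.008 -0.055 0 -17.2" --pt "-0.015 -0.072 0 -22.9" --pt "-0.023 -0.089 0 -28.6"

```text
time: 3.92
tool_pos: [0.5296, -0.2433, 0.1914]
tool_rot: [0.001, 0.146, 0.989, -0.0]
contact_force: [-0.1, -0.0, -0.2]
gripper_width: 0.55
```

Run:
```python
from h import *
piv=np.array([.708,-.296])
rows(*[(*(piv+.185*np.array([np.cos(a),np.sin(a)])),.187,np.degrees(a)) for a in (2.85,3.05,3.25,3.4,3.5)])
i=cams.grab_frame("wrist"); s=cams.grab_frame("scene")
a=np.hstack([i[:,120:520],cv2.resize(s[180:330,200:350],(400,400),interpolation=cv2.INTER_CUBIC)])
cv2.imwrite("pics/h2.png",a[:,:,::-1])
```

```text
t 3.9 tcp [ 0.5296 -0.2433  0.1914] th 163.2 g 0.55 F [-0.1 -0.  -0.2] j [-0.56 -0.04  1.72  0.    1.46 -1.84]
[-0.001, 0.001, 0.004] -0.0
[-0.005, -0.036, 0.004] -11.5
[-0.016, -0.071, 0.004] -23.0
[-0.028, -0.096, 0.005] -31.6
[-0.039, -0.111, 0.005] -37.3
```

View pics/h2.png

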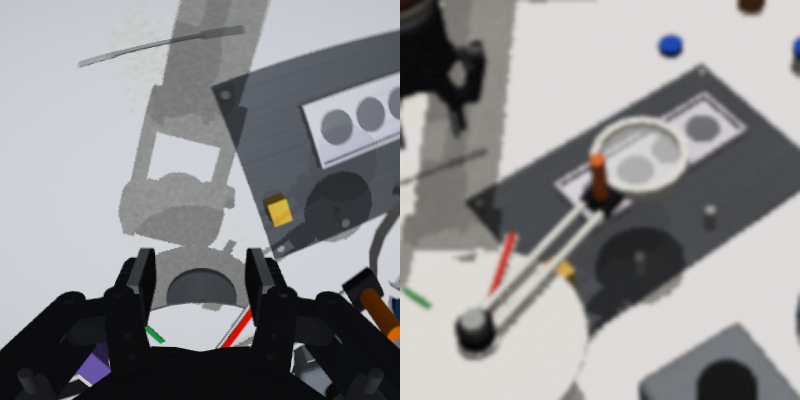

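The wrist view shows the handle outside the right finger, at full-frame (495,310). The arm has only moved a little, so it slipped out of the straddle. I'll measure where it is now.

Run:
```python
from h import *
piv=np.array([.708,-.296])
for n in("scene","side"):
    i=cams.grab_frame(n)
    for c,a,b in blobs(i,(3,130,70),(18,255,255),8)[0]:
        if (n=="scene" and 230<c[0]<320 and 210<c[1]<280) or (n=="side" and 270<c[0]<350 and c[1]<170): print(n,c,a,b,np.round(plane(n,c,.196),3),"top",np.round(plane(n,(c[0],b[1]+2),.222),3))
    cv2.imwrite(f"pics/{n}3.png",i[:,:,::-1])
rows()
```

```text
scene (np.float64(274.0), np.float64(245.2)) 61 (np.int32(271), np.int32(238), np.int32(6), np.int32(16)) [ 0.642 -0.124  0.196] top [ 0.646 -0.125  0.222]
side (np.float64(308.1), np.float64(129.9)) 15 (np.int32(306), np.int32(128), np.int32(5), np.int32(4)) [ 0.657 -0.161  0.196] top [ 0.637 -0.116  0.222]
t 4.1 tcp [ 0.53   -0.2427  0.1906] th 162.9 g 0.56 F [ 0.4  0.4 -0.5] j [-0.56 -0.04  1.72  0.    1.46 -1.83]
```

Run:
```python
from h import *
rows((.53,-.243,.275,163),(.640,-.121,.275,111),(.64,-.121,.184,111))
```

```text
t 4.1 tcp [ 0.53   -0.2427  0.1906] th 162.9 g 0.56 F [ 0.4  0.4 -0.5] j [-0.56 -0.04  1.72  0.    1.46 -1.83]
[-0.0, -0.0, -0.084] -0.1
[-0.069, 0.149, -0.084] 51.9
[-0.069, 0.149, 0.007] 51.9
```

>>> jog_arm --pt "0 0 -0.03 0" --pt "0 0 -0.06 0" --pt "0 0 -0.085 0" --pt "-0.015 0.03 -0.085 7" --pt "-0.03 0.06 -0.085 14"

```text
time: 4.53
tool_pos: [0.5775, -0.1936, 0.2785]
tool_rot: [0.003, 0.272, 0.962, -0.0]
contact_force: [-0.1, -0.3, -1.3]
gripper_width: 0.55
```

>>> jog_arm --pt "0 0 0 7" --pt "0 0 0 14" --pt "0 0 0 21" --pt "0 0 0 28" --pt "0 0 0 35"

```text
time: 4.95
tool_pos: [0.5763, -0.1923, 0.2747]
tool_rot: [0.0, 0.547, 0.837, 0.0]
contact_force: [-0.1, 0.8, -0.3]
gripper_width: 0.553
```

Run:
```python
from h import *
rows((.640,-.121,.275,111),(.64,-.121,.184,111))
w=cams.get_calibration("wrist"); i=cams.grab_frame("wrist")
print(proj("wrist",(.640,-.121,.222),w))
for c,a,b in blobs(i,(3,130,70),(18,255,255),30)[0]: print(c,a,b,plane("wrist",c,.21,w))
```

```text
t 5.0 tcp [ 0.5763 -0.1923  0.2747] th 113.7 g 0.55 F [-0.1  0.8 -0.3] j [-0.44 -0.02  1.56  0.    1.6  -0.86]
[0.04, 0.087, -0.0] 2.7
[0.04, 0.087, 0.091] 2.7
[431.64458712 158.69634563]
(np.float64(426.4), np.float64(158.2)) 459 (np.int32(409), np.int32(145), np.int32(32), np.int32(28)) [ 0.64067683 -0.12282589  0.21      ]
(np.float64(8.7), np.float64(314.1)) 261 (np.int32(0), np.int32(286), np.int32(21), np.int32(56)) [ 0.15697317 -0.60674767  0.21      ]
(np.float64(71.6), np.float64(391.5)) 52 (np.int32(66), np.int32(387), np.int32(12), np.int32(10)) [ 0.29468292 -0.73715037  0.21      ]
```

>>> jog_arm --pt "0.013 0.029 0 1" --pt "0.027 0.058 0 2" --pt "0.04 0.087 0 3" --pt "0.04 0.087 0 3" --pt "0.04 0.087 0 3" --fingers 0.45

```text
time: 5.42
tool_pos: [0.6397, -0.1196, 0.2741]
tool_rot: [-0.0, 0.564, 0.826, -0.0]
contact_force: [0.3, 0.1, 0.5]
gripper_width: 0.45
```

>>> jog_arm --pt "0 0 0.02 0" --pt "0 0 0.04 0" --pt "0 0 0.06 0" --pt "0 0 0.08 0" --pt "0 0 0.09 0"

```text
time: 5.83
tool_pos: [0.6372, -0.1217, 0.1812]
tool_rot: [-0.002, 0.566, 0.824, -0.001]
contact_force: [-0.2, -0.3, -0.7]
gripper_width: 0.45
```

>>> jog_arm --pt "0 0 0 0" --pt "0 0 0 0" --pt "0 0 0 0" --fingers 0.3

```text
time: 6.08
tool_pos: [0.6397, -0.1221, 0.1859]
tool_rot: [0.001, 0.566, 0.824, 0.0]
contact_force: [0.3, 0.8, 1.0]
gripper_width: 0.301
```

Run:
```python
from h import *
rows((.640,-.122,.184,111))
i=cams.grab_frame("wrist"); s=cams.grab_frame("scene")
a=np.hstack([i[:,120:520],cv2.resize(s[180:330,200:350],(400,400),interpolation=cv2.INTER_CUBIC)])
cv2.imwrite("pics/h3.png",a[:,:,::-1])
```

```text
t 6.1 tcp [ 0.6397 -0.1221  0.1859] th 111.0 g 0.3 F [0.3 0.8 1. ] j [-0.3   0.12  1.56 -0.    1.45 -0.67]
[-0.0, 0.0, 0.002] 0.0
```

View pics/h3.png

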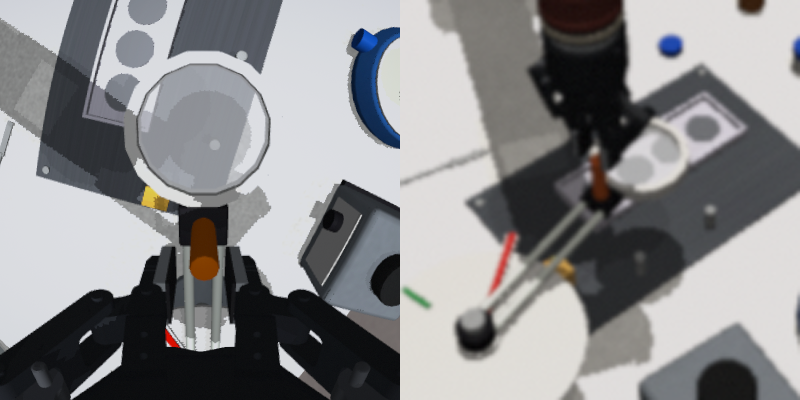

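Run:
```python
from h import *
w=cams.get_calibration("wrist"); s,t,M=tool()
for z in(.167,.186,.205,.222): print(z,proj("wrist",(t[0],t[1],z),w))
i=cv2.imread("pics/h3.png")[:,:400,::-1].copy()
for c,a,b in blobs(i,(3,130,70),(18,255,255),30)[0]: print(c,a,b)
for z in (.167,.222):print("pix",z,[np.round(plane("wrist",(325,v),z,w),4) for v in (222,268)])
o=np.array(w["cam_to_world"])[:3,3]; print(M.T@(o-t))
```

```text
0.167 [320.50664522 223.22464977]
0.186 [320.63552873 234.99832632]
0.205 [320.78928301 249.06057801]
0.222 [320.95369484 264.11771233]
(np.float64(203.4), np.float64(250.4)) 1477 (np.int32(190), np.int32(218), np.int32(29), np.int32(63))
pix 0.167 [array([ 0.6424, -0.1201,  0.167 ]), array([ 0.6558, -0.1541,  0.167 ])]
pix 0.222 [array([ 0.6332, -0.0991,  0.222 ]), array([ 0.6427, -0.1235,  0.222 ])]
[ 0.08175622 -0.00048526 -0.17580863]
```

>>> jog_arm --pt "0 0.001 0.003 0" --pt "0 0.001 0.006 0" --pt "0 0.001 0.006 0" --fingers 0.24

```text
time: 6.43
tool_pos: [0.6397, -0.1212, 0.1775]
tool_rot: [-0.0, 0.566, 0.824, -0.0]
contact_force: [0.2, 0.2, -0.4]
gripper_width: 0.241
```

>>> jog_arm --pt "0 -0.009 0 -2.9" --pt "-0.001 -0.0185 0 -5.7" --pt "-0.002 -0.028 0 -8.6" --pt "-0.004 -0.037 0 -11.5" --pt "-0.006 -0.046 0 -14.3"

```text
time: 6.85
tool_pos: [0.5989, -0.1431, 0.1777]
tool_rot: [-0.0, 0.458, 0.889, 0.0]
contact_force: [1.9, -0.9, -1.5]
gripper_width: 0.235
```

```bash
cat >> h.py <<'E'
def hcheck():
    rows(); i=cams.grab_frame("wrist")[:,200:440]
    for c,a,b in blobs(i.copy(),(3,130,70),(18,255,255),100)[0]: print("orange",c[0]+200,c[1],a)
E
python3 -c "from h import *;hcheck()"
```

```text
t 6.8 tcp [ 0.5989 -0.1431  0.1777] th 125.5 g 0.24 F [ 1.9 -0.9 -1.5] j [-0.36  0.04  1.66  0.    1.44 -0.98]
orange 324.3 262.0 1303
```

>>> jog_arm --pt "0 -0.009 0 -2.9" --pt "-0.001 -0.0185 0 -5.7" --pt "-0.002 -0.028 0 -8.6" --pt "-0.004 -0.037 0 -11.5" --pt "-0.006 -0.046 0 -14.3"

```text
time: 7.32
tool_pos: [0.565, -0.1744, 0.178]
tool_rot: [-0.0, 0.344, 0.939, 0.001]
contact_force: [0.4, 1.1, -1.2]
gripper_width: 0.239
```

>>> jog_arm --pt "0 -0.009 0 -2.9" --pt "-0.001 -0.0185 0 -5.7" --pt "-0.002 -0.028 0 -8.6" --pt "-0.004 -0.037 0 -11.5" --pt "-0.006 -0.046 0 -14.3"

```text
time: 7.73
tool_pos: [0.5398, -0.2135, 0.1779]
tool_rot: [-0.0, 0.225, 0.974, 0.001]
contact_force: [0.6, 1.9, 0.4]
gripper_width: 0.238
```

>>> jog_arm --pt "0 -0.009 0 -2.9" --pt "-0.001 -0.0185 0 -5.7" --pt "-0.002 -0.028 0 -8.6" --pt "-0.004 -0.037 0 -11.5" --pt "-0.006 -0.046 0 -14.3"

```text
time: 8.15
tool_pos: [0.5249, -0.2575, 0.1779]
tool_rot: [-0.0, 0.102, 0.995, 0.001]
contact_force: [0.4, 1.0, 0.8]
gripper_width: 0.239
```

```bash
python3 -c "
from h import *
hcheck(); t=tool()[1]; d=t[:2]-[.708,-.296]; print(np.hypot(*d),np.arctan2(d[1],d[0])%6.2832)"
```

```text
t 8.2 tcp [ 0.5249 -0.2575  0.1779] th 168.3 g 0.24 F [0.4 1.  0.8] j [-0.58 -0.03  1.73  0.    1.44 -1.95]
orange 324.6 276.3 657
0.18700839015284645 2.9440144619619404
```

>>> jog_arm --pt "0 -0.009 0 -2.9" --pt "-0.001 -0.0185 0 -5.7" --pt "-0.002 -0.028 0 -8.6" --pt "-0.004 -0.037 0 -11.5" --pt "-0.006 -0.046 0 -14.3"

```text
time: 8.62
tool_pos: [0.5215, -0.3037, 0.1778]
tool_rot: [-0.0, -0.023, 1.0, 0.001]
contact_force: [-0.5, 1.9, 0.7]
gripper_width: 0.24
```

>>> jog_arm --pt "0 -0.009 0 -2.9" --pt "-0.001 -0.0185 0 -5.7" --pt "-0.001 -0.0185 0 -5.7"

```text
time: 8.87
tool_pos: [0.5235, -0.3235, 0.1779]
tool_rot: [-0.0, -0.071, 0.997, -0.0]
contact_force: [0.1, 0.6, 1.0]
gripper_width: 0.242
```

```bash
python3 -c "
from h import *
hcheck(); t=tool()[1]; d=t[:2]-[.708,-.296]; print(np.hypot(*d),np.arctan2(d[1],d[0])%6.2832)
s=cams.grab_frame('scene')[230:350,160:320]; cv2.imwrite('pics/r1.png',cv2.resize(s,(640,480),interpolation=cv2.INTER_CUBIC)[:,:,::-1])"
```

```text
t 8.9 tcp [ 0.5235 -0.3235  0.1779] th -171.9 g 0.24 F [0.1 0.6 1. ] j [-0.67  0.04  1.66 -0.    1.44 -2.39]
orange 319.6 260.6 1270
0.18645758134607396 3.2856065659355718
```

View pics/r1.png

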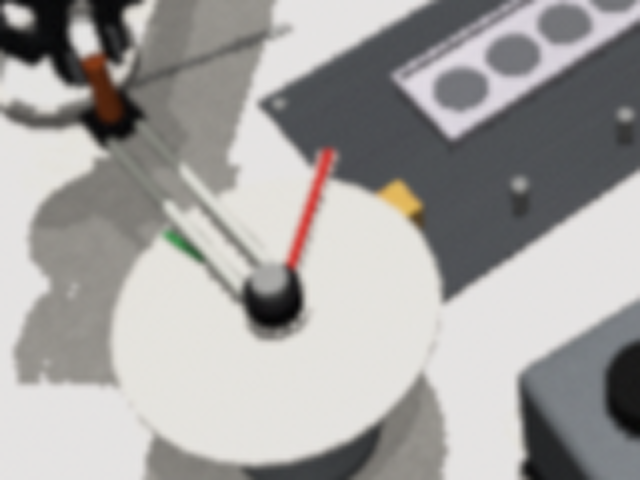

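The arm is nearly at the green line (crop (185,245)) and still short of it. The handle is held in the jaws at crop (100,80).

>>> jog_arm --pt "0 -0.009 0 -2.9" --pt "-0.001 -0.0185 0 -5.7" --pt "-0.001 -0.0185 0 -5.7"

```text
time: 9.22
tool_pos: [0.5272, -0.341, 0.1779]
tool_rot: [0.0, -0.121, 0.993, -0.0]
contact_force: [-0.5, -0.2, 0.3]
gripper_width: 0.241
```

>>> jog_arm --pt "0 -0.009 0 -2.9" --pt "-0.001 -0.0185 0 -5.7" --pt "-0.001 -0.0185 0 -5.7"

```text
time: 9.47
tool_pos: [0.5326, -0.3586, 0.1779]
tool_rot: [0.0, -0.17, 0.985, -0.0]
contact_force: [-0.2, 0.4, -0.8]
gripper_width: 0.241
```

```bash
python3 -c "
from h import *
hcheck(); t=tool()[1]; d=t[:2]-[.708,-.296]; print(np.hypot(*d),np.arctan2(d[1],d[0])%6.2832)
s=cams.grab_frame('scene')[230:350,160:320]; cv2.imwrite('pics/r2.png',cv2.resize(s,(640,480),interpolation=cv2.INTER_CUBIC)[:,:,::-1])"
```

```text
t 9.5 tcp [ 0.5326 -0.3586  0.1779] th -160.5 g 0.24 F [-0.2  0.4 -0.8] j [-0.71  0.11  1.59 -0.    1.44 -2.62]
orange 320.1 257.6 1490
0.18611485475657003 3.4818035475713067
```

The arm is now at about 3.48 rad in the world frame, roughly at the green line. I'll release, lift and go to the first pot.

>>> jog_arm --pt "0 0 0 0" --pt "0 0 -0.03 0" --pt "0 0 -0.06 0" --pt "0 0 -0.09 0" --pt "0 0 -0.12 0" --fingers 0.45

```text
time: 9.98
tool_pos: [0.5322, -0.3576, 0.2992]
tool_rot: [-0.0, -0.17, 0.985, 0.0]
contact_force: [1.1, -0.3, -0.1]
gripper_width: 0.444
```

>>> jog_arm --pt "-0.01 0.035 0 0" --pt "-0.02 0.07 0 0" --pt "-0.03 0.105 0 0" --pt "-0.04 0.14 0 0" --pt "-0.05 0.175 0 0" --fingers 0.9

```text
time: 10.4
tool_pos: [0.5201, -0.1747, 0.2981]
tool_rot: [0.0, -0.17, 0.985, -0.0]
contact_force: [0.9, 0.2, 0.3]
gripper_width: 0.901
```

>>> jog_arm --pt "-0.01 0.035 0 0" --pt "-0.02 0.07 0 0" --pt "-0.03 0.105 0 0" --pt "-0.04 0.14 0 0" --pt "-0.05 0.175 0 0"

```text
time: 10.82
tool_pos: [0.5081, 0.007, 0.2982]
tool_rot: [0.0, -0.17, 0.985, -0.0]
contact_force: [1.1, -1.6, 0.3]
gripper_width: 0.897
```

>>> jog_arm --pt "-0.01 0.035 0 -3" --pt "-0.02 0.07 0 -6" --pt "-0.03 0.105 0 -9" --pt "-0.04 0.14 0 -12" --pt "-0.05 0.175 0 -15"

```text
time: 11.23
tool_pos: [0.4962, 0.1886, 0.2982]
tool_rot: [0.0, -0.299, 0.954, 0.0]
contact_force: [-1.1, -0.4, 0.3]
gripper_width: 0.901
```

```bash
cat >> h.py <<'E'
def blue():
    w=cams.get_calibration("wrist"); i=cams.grab_frame("wrist")
    for c,a,b in blobs(i,(105,130,60),(125,255,255),100)[0]: print("w",c,a,tuple(int(v) for v in b),np.round(plane("wrist",c,.038,w)[:2],4))
    for n in("scene","side"):
        i=cams.grab_frame(n)
        for c,a,b in blobs(i,(105,130,60),(125,255,255),30)[0]:
            if a<350: print(n,c,a,np.round(plane(n,c,.033)[:2],3))
E
python3 - <<'E'
from h import *
rows((.4906,.2664,.15,-145)); blue()
i=cams.grab_frame("wrist"); s=cams.grab_frame("scene")
a=np.hstack([i[:,100:540],cv2.resize(s[220:340,180:300],(360,400),interpolation=cv2.INTER_CUBIC)])
cv2.imwrite("pics/p1.png",a[:,:,::-1])
E
```

```text
t 11.2 tcp [0.4962 0.1886 0.2982] th -145.3 g 0.9 F [-1.1 -0.4  0.3] j [ 0.22 -0.21  1.7   0.    1.65 -1.95]
[-0.04, 0.067, 0.148] -0.3
w (np.float64(345.3), np.float64(63.8)) 356 (335, 54, 22, 21) [0.3664 0.1406]
w (np.float64(366.9), np.float64(184.7)) 523 (355, 172, 25, 26) [0.4895 0.2678]
w (np.float64(431.6), np.float64(220.5)) 424 (420, 208, 24, 25) [0.4753 0.3899]
w (np.float64(179.0), np.float64(257.2)) 1089 (138, 240, 69, 49) [0.7738 0.0836]
w (np.float64(303.0), np.float64(338.0)) 1185 (259, 312, 81, 44) [0.793  0.3554]
scene (np.float64(63.7), np.float64(170.8)) 317 [-0.227 -0.521]
scene (np.float64(377.1), np.float64(182.0)) 65 [0.478 0.388]
scene (np.float64(301.0), np.float64(196.8)) 41 [0.387 0.123]
scene (np.float64(352.5), np.float64(197.9)) 75 [0.493 0.266]
side (np.float64(150.1), np.float64(245.6)) 230 [0.907 0.271]
side (np.float64(373.4), np.float64(278.3)) 121 [0.357 0.16 ]
side (np.float64(302.5), np.float64(295.5)) 195 [0.49  0.267]
side (np.float64(283.8), np.float64(345.5)) 285 [0.476 0.391]
```

View pics/p1.png

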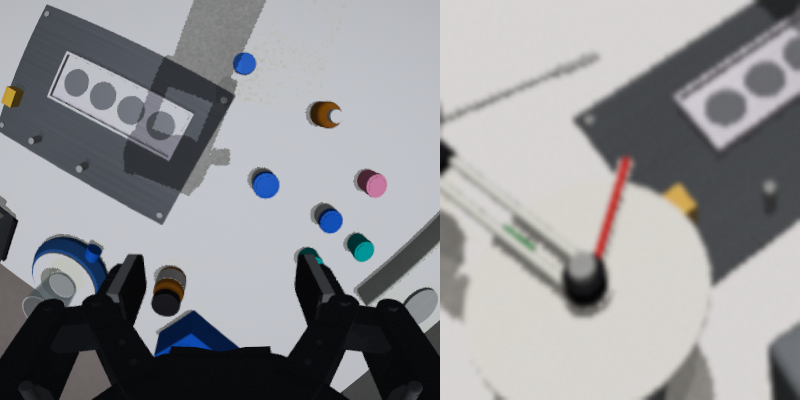

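The right half shows the green line lying between the two bars, so the magnifier is at rest. The pots are where they were. I'll grasp pot A at (0.490, 0.267).

>>> jog_arm --pt "-0.02 0.034 0.03 0" --pt "-0.039 0.068 0.06 0" --pt "-0.039 0.068 0.09 0" --pt "-0.039 0.068 0.12 0" --pt "-0.039 0.068 0.15 0"

```text
time: 11.9
tool_pos: [0.4904, 0.2638, 0.1462]
tool_rot: [-0.0, -0.297, 0.955, -0.0]
contact_force: [0.4, 0.5, -0.1]
gripper_width: 0.901
```

>>> jog_arm --pt "0 0 0.03 0" --pt "0 0 0.06 0" --pt "0 0 0.09 0" --pt "0 0 0.115 0" --pt "0 0 0.13 0"

```text
time: 12.32
tool_pos: [0.489, 0.2621, 0.0145]
tool_rot: [-0.002, -0.296, 0.955, -0.0]
contact_force: [-0.8, -0.2, -0.0]
gripper_width: 0.899
```

>>> jog_arm --pt "0 0 0.005 0" --pt "0 0 0.005 0" --pt "0 0 0.005 0" --pt "0 0 0.005 0" --pt "0 0 0.005 0" --fingers 0.3

```text
time: 12.73
tool_pos: [0.4921, 0.2649, 0.015]
tool_rot: [0.002, -0.297, 0.955, 0.0]
contact_force: [-0.2, 0.1, 1.3]
gripper_width: 0.298
```

>>> jog_arm --pt "0 0 0 0" --pt "0 0 0 0" --pt "0 0 0 0"

```text
time: 12.98
tool_pos: [0.4909, 0.2648, 0.0136]
tool_rot: [0.0, -0.298, 0.955, 0.0]
contact_force: [-0.3, -0.1, 0.6]
gripper_width: 0.297
```

Run:
```python
from h import *
i=cv2.imread("pics/p1.png"); 
rows((.490,.267,.10,-145))
w=cams.get_calibration("wrist"); i=cams.grab_frame("wrist")
for c,a,b in blobs(i,(105,130,60),(125,255,255),100)[0]: print("w",c,a)
print(proj("wrist",(*tool()[1][:2],.04),w))
```

```text
t 13.0 tcp [0.4909 0.2648 0.0136] th -145.3 g 0.3 F [-0.3 -0.1  0.6] j [ 0.36  0.08  1.91 -0.    1.15 -1.81]
[-0.001, 0.002, -0.086] -0.3
w (np.float64(321.8), np.float64(250.4)) 3367
w (np.float64(481.5), np.float64(310.4)) 1183
w (np.float64(48.2), np.float64(347.8)) 2790
[319.189514   255.26224109]
```

The opening reads 0.30, which is 25 mm and narrower than the 40 mm pot. I need to see this.

Run:
```python
from h import *
i=cams.grab_frame("wrist"); s=cams.grab_frame("side")
a=np.hstack([i[100:400,170:470],cv2.resize(s[200:350,230:380],(300,300),interpolation=cv2.INTER_CUBIC)])
cv2.imwrite("pics/g1.png",a[:,:,::-1])
```

```text
(no output)
```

View pics/g1.png

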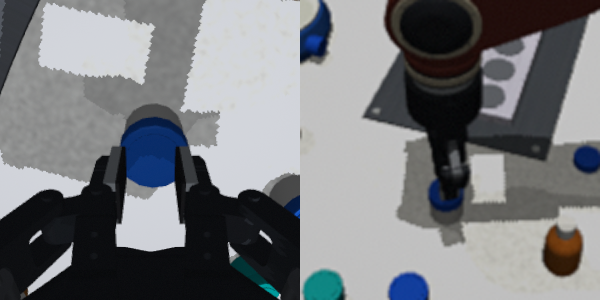

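>>> jog_arm --pt "0 0 0 0" --pt "0 0 0 0" --pt "0 0 0 0" --fingers 0.2

```text
time: 13.38
tool_pos: [0.4906, 0.2646, 0.0129]
tool_rot: [-0.0, -0.298, 0.955, -0.0]
contact_force: [-0.5, 0.2, 0.3]
gripper_width: 0.203
```

Run:
```python
from h import *
w=cams.get_calibration("wrist"); i=cams.grab_frame("wrist"); s,t,M=tool()
print(s["gripper_width"])
for z in(.0,.01,.02,.03,.04,.06,.08): print(z,[np.round(proj("wrist",t+M@np.array([0,y,-z]),w)) for y in(-.02,.02)])
s=cams.grab_frame("side")
a=np.hstack([i[100:400,170:470],cv2.resize(s[200:350,230:380],(300,300),interpolation=cv2.INTER_CUBIC)])
cv2.imwrite("pics/g2.png",a[:,:,::-1])
for c,a,b in blobs(i,(105,130,60),(125,255,255),100)[0]: print("w",c,a,b)
```

```text
0.20287026262866803
0.0 [array([287., 235.]), array([351., 235.])]
0.01 [array([286., 242.]), array([353., 242.])]
0.02 [array([284., 250.]), array([354., 250.])]
0.03 [array([282., 258.]), array([356., 258.])]
0.04 [array([280., 268.]), array([358., 268.])]
0.06 [array([275., 290.]), array([363., 290.])]
0.08 [array([269., 318.]), array([369., 318.])]
w (np.float64(322.7), np.float64(249.2)) 2829 (np.int32(291), np.int32(218), np.int32(68), np.int32(70))
w (np.float64(480.7), np.float64(312.3)) 1298 (np.int32(456), np.int32(293), np.int32(47), np.int32(44))
w (np.float64(47.8), np.float64(348.3)) 2773 (np.int32(0), np.int32(306), np.int32(91), np.int32(94))
```

View pics/g2.png

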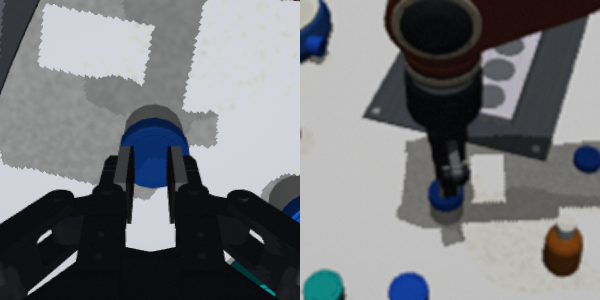

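The jaws occlude the lid and feel no force, so they closed above the pot. The fingertips sit about 30 mm higher than the reported TCP. That also explains why the handle escaped earlier. I'll open, lower by 20 mm and close again.

>>> jog_arm --pt "0 0 0 0" --pt "0 0 0 0" --pt "0 0 0 0" --pt "0 0 0.005 0" --pt "0 0 0.01 0" --fingers 0.9

```text
time: 13.9
tool_pos: [0.491, 0.2647, 0.003]
tool_rot: [0.0, -0.298, 0.955, 0.0]
contact_force: [0.2, -0.6, -0.0]
gripper_width: 0.891
```

>>> jog_arm --pt "0 0 0.005 0" --pt "0 0 0.01 0" --pt "0 0 0.01 0"

```text
time: 14.15
tool_pos: [0.4893, 0.2641, -0.0088]
tool_rot: [-0.001, -0.298, 0.955, -0.0]
contact_force: [-0.3, 0.1, -0.3]
gripper_width: 0.899
```

>>> jog_arm --pt "0 0 0 0" --pt "0 0 0 0" --pt "0 0 0 0" --pt "0 0 0 0" --pt "0 0 0 0" --fingers 0.3

```text
time: 14.57
tool_pos: [0.4913, 0.2649, -0.0062]
tool_rot: [0.001, -0.298, 0.955, 0.0]
contact_force: [-0.3, 0.1, 1.9]
gripper_width: 0.44
```

Run:
```python
from h import *
rows()
i=cams.grab_frame("wrist")
for c,a,b in blobs(i,(105,130,60),(125,255,255),100)[0]: print("w",c,a,b)
```

```text
t 14.6 tcp [ 0.4913  0.2649 -0.0062] th -145.4 g 0.44 F [-0.3  0.1  1.9] j [ 0.36  0.11  1.92  0.    1.11 -1.81]
w (np.float64(320.1), np.float64(269.7)) 4749 (np.int32(282), np.int32(231), np.int32(77), np.int32(77))
w (np.float64(498.5), np.float64(322.9)) 734 (np.int32(477), np.int32(308), np.int32(38), np.int32(36))
w (np.float64(39.4), np.float64(356.4)) 2596 (np.int32(0), np.int32(314), np.int32(84), np.int32(86))
```

The jaws stopped on the pot (0.44, about 40 mm). I'll refine the carrier and station from the earlier wrist view while I plan the lift.

```bash
cat >> h.py <<'E'
def wcal(tcp,th):  # wrist calibration for another tool pose (down, theta deg)
    c=cams.get_calibration("wrist"); s,t,M=tool(); T=np.array(c["cam_to_world"])
    a=np.radians(th); M2=np.array([[np.cos(a),np.sin(a),0],[np.sin(a),-np.cos(a),0],[0,0,-1.]])
    C=np.eye(4); C[:3,3]=np.array(tcp)+M2@M.T@(T[:3,3]-t); C[:3,:3]=M2@M.T@T[:3,:3]
    return {"camera_matrix":c["camera_matrix"],"cam_to_world":C}
def fit(loc,w):
    loc,w=np.array(loc),np.array(w); l,ww=loc-loc.mean(0),w-w.mean(0); U,s,V=np.linalg.svd(l.T@ww); R=V.T@np.diag([1,np.linalg.det(V.T@U.T)])@U.T
    t=w.mean(0)-R@loc.mean(0); return np.round(t,4),round(np.arctan2(R[1,0],R[0,0]),4),round(np.linalg.norm(loc@R.T+t-w,axis=1).max(),4)
E
python3 - <<'E'
from h import *
c=wcal((.4962,.1886,.2982),-145.3)
P=lambda pts,z:[plane("wrist",(u+100,v),z,c)[:2] for u,v in pts]
print("carrier",fit([(-.04,-.115),(-.04,.115),(.04,.115),(.04,-.115)],P(((67,50),(193,118),(170,160),(48,97)),.018)))
print("station",fit([(-.12,-.18),(-.12,.18),(.12,.18)],P(((47,5),(235,97),(163,224)),.004)))
print("dowels",P(((36,137),(83,165)),.032))
cc,th=np.array([.5175,.0115]),.098
R=np.array([[np.cos(th),-np.sin(th)],[np.sin(th),np.cos(th)]])
for y in(-.078,.026): p=cc+R@[0,y]; print(p); rows((*p,.12,-174.4))
E
```

```text
carrier (array([0.518, 0.012]), np.float64(0.0855), np.float64(0.0042))
station (array([ 0.5445, -0.0119]), np.float64(0.0857), np.float64(0.0026))
dowels [array([ 0.63114848, -0.0793925 ]), array([0.6242327 , 0.01786575])]
[ 0.52513177 -0.06612574]
t 14.6 tcp [ 0.4914  0.2649 -0.0062] th -145.4 g 0.44 F [ 0.6 -0.6  2.4] j [ 0.36  0.11  1.92  0.    1.11 -1.81]
[0.16, -0.292, -0.126] 29.0
[0.51495608 0.03737525]
t 14.6 tcp [ 0.4914  0.2649 -0.0062] th -145.4 g 0.44 F [ 0.6 -0.6  2.4] j [ 0.36  0.11  1.92  0.    1.11 -1.81]
[0.11, -0.201, -0.126] 29.0
```

>>> jog_arm --pt "0 0 -0.02 0" --pt "0 0 -0.045 0" --pt "0 0 -0.075 0" --pt "0 0 -0.1 0" --pt "0 0 -0.12 0" --fingers 0.2

```text
time: 15.03
tool_pos: [0.491, 0.2647, 0.115]
tool_rot: [0.001, -0.298, 0.955, 0.0]
contact_force: [0.1, 0.6, 0.0]
gripper_width: 0.439
```

>>> jog_arm --pt "0.016 -0.029 0 0" --pt "0.032 -0.058 0 0" --pt "0.048 -0.087 0 0" --pt "0.064 -0.116 0 0" --pt "0.08 -0.146 0 0"

```text
time: 15.45
tool_pos: [0.5072, 0.0977, 0.1126]
tool_rot: [-0.0, -0.298, 0.955, 0.0]
contact_force: [1.2, 0.0, -0.7]
gripper_width: 0.438
```

>>> jog_arm --pt "0.016 -0.029 0 6" --pt "0.032 -0.058 0 12" --pt "0.048 -0.087 0 18" --pt "0.064 -0.116 0 24" --pt "0.08 -0.146 0 29"

```text
time: 15.87
tool_pos: [0.5244, -0.068, 0.1125]
tool_rot: [-0.0, -0.047, 0.999, 0.0]
contact_force: [0.9, 0.2, -0.9]
gripper_width: 0.438
```

Run:
```python
from h import *
rows((.5253,-.066,.004,-174.7))
i=cams.grab_frame("wrist"); cv2.imwrite("pics/q1.png",i[:,60:580,::-1])
for c,a,b in blobs(i,(105,130,60),(125,255,255),100)[0]: print("w",c,a,b)
```

```text
t 15.9 tcp [ 0.5244 -0.068   0.1125] th -174.6 g 0.44 F [ 0.9  0.2 -0.9] j [-0.27 -0.11  1.92  0.    1.33 -1.93]
[-0.001, 0.002, 0.109] 0.1
w (np.float64(531.0), np.float64(61.2)) 654 (np.int32(518), np.int32(46), np.int32(27), np.int32(31))
w (np.float64(320.1), np.float64(269.9)) 4805 (np.int32(282), np.int32(231), np.int32(78), np.int32(77))
w (np.float64(568.5), np.float64(376.6)) 1695 (np.int32(537), np.int32(356), np.int32(65), np.int32(44))
w (np.float64(428.6), np.float64(376.6)) 501 (np.int32(412), np.int32(362), np.int32(33), np.int32(34))
```

View pics/q1.png

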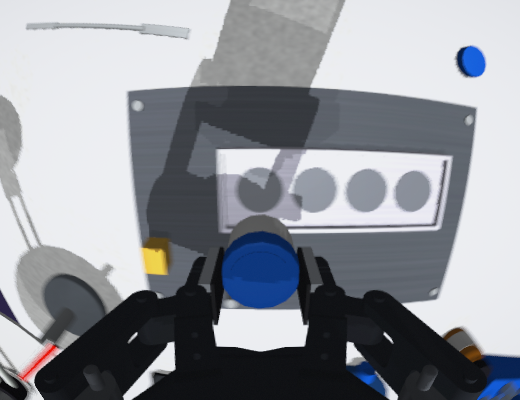

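The wrist view shows the pot held at full-frame (320,270), the -78 disc at (320,190), and the others at (374,190), (426,190), (473,190).

Run:
```python
from h import *
c=wcal((.5244,-.068,.1125),-174.6)
d=[plane("wrist",p,.010,c)[:2] for p in((320,190),(374,190),(426.5,190),(473,190))]; print(np.round(d,4))
print("fit from discs",fit([(0,y) for y in(-.078,-.026,.026,.078)],d))
P=[plane("wrist",(u+60,v),.018,c)[:2] for u,v in((217,149),(452,156),(436,231),(219,233))]
print("carrier",fit([(-.04,-.115),(-.04,.115),(.04,.115),(.04,-.115)],P))
P=[plane("wrist",(u+60,v),.004,c)[:2] for u,v in((128,92),(477,107),(437,299))]
print("station",fit([(-.12,-.18),(-.12,.18),(.12,.18)],P))
print("pot lid",plane("wrist",(320.1,269.9),.04+.118,c))
```

```text
[[ 0.5253 -0.0678]
 [ 0.5204 -0.0169]
 [ 0.515   0.0355]
 [ 0.5095  0.0875]]
fit from discs (array([0.5176, 0.0095]), np.float64(0.1014), np.float64(0.0007))
carrier (array([0.5188, 0.0084]), np.float64(0.0871), np.float64(0.0027))
station (array([ 0.545 , -0.0141]), np.float64(0.0829), np.float64(0.001))
pot lid [ 0.52196042 -0.06787253  0.158     ]
```

>>> jog_arm --pt "-0.003 0 0.03 0" --pt "-0.003 0 0.06 0" --pt "-0.003 0 0.085 0" --pt "-0.003 0 0.1 0" --pt "-0.003 0 0.105 0"

```text
time: 16.33
tool_pos: [0.5247, -0.0654, 0.004]
tool_rot: [-0.003, -0.049, 0.999, 0.001]
contact_force: [0.7, 0.5, -0.2]
gripper_width: 0.439
```

>>> jog_arm --pt "0 0 0.002 0" --pt "0 0 0.003 0" --pt "0 0 0.003 0"

```text
time: 16.58
tool_pos: [0.529, -0.0665, 0.0062]
tool_rot: [0.001, -0.049, 0.999, -0.0]
contact_force: [-0.4, -0.5, -0.6]
gripper_width: 0.44
```

>>> jog_arm --pt "0 0 0 0" --pt "0 0 0 0" --pt "0 0 0 0" --fingers 0.65

```text
time: 16.83
tool_pos: [0.5289, -0.0665, 0.0062]
tool_rot: [0.001, -0.049, 0.999, -0.0]
contact_force: [0.3, -0.0, -0.3]
gripper_width: 0.65
```

>>> jog_arm --pt "0 0 -0.02 0" --pt "0 0 -0.05 0" --pt "0 0 -0.08 0" --pt "0 0 -0.11 0" --pt "0 0 -0.13 0"

```text
time: 17.25
tool_pos: [0.5295, -0.0667, 0.1391]
tool_rot: [0.002, -0.049, 0.999, -0.001]
contact_force: [1.0, -0.3, 0.4]
gripper_width: 0.649
```

Run:
```python
from h import *
blue(); rows((.4755,.390,.135,-145),(.4755,.390,-.007,-145))
```

```text
w (np.float64(519.5), np.float64(57.6)) 620 (506, 43, 28, 30) [0.3701 0.1184]
w (np.float64(320.3), np.float64(192.5)) 1506 (299, 171, 43, 44) [ 0.5329 -0.0662]
w (np.float64(632.5), np.float64(188.1)) 340 (625, 175, 15, 27) [0.4766 0.3825]
w (np.float64(569.2), np.float64(369.0)) 1992 (538, 342, 60, 58) [0.8386 0.4543]
w (np.float64(428.7), np.float64(366.2)) 727 (414, 346, 30, 46) [0.7675 0.1086]
scene (np.float64(63.7), np.float64(170.8)) 318 [-0.227 -0.521]
scene (np.float64(377.1), np.float64(182.0)) 65 [0.478 0.388]
scene (np.float64(301.0), np.float64(196.7)) 40 [0.386 0.123]
scene (np.float64(275.0), np.float64(246.1)) 102 [ 0.524 -0.064]
side (np.float64(337.0), np.float64(199.7)) 83 [ 0.534 -0.083]
side (np.float64(150.1), np.float64(245.6)) 230 [0.907 0.271]
side (np.float64(373.3), np.float64(278.4)) 119 [0.357 0.161]
side (np.float64(283.8), np.float64(345.5)) 285 [0.476 0.391]
t 17.4 tcp [ 0.5298 -0.0668  0.138 ] th -174.4 g 0.65 F [-0.8  0.  -0.7] j [-0.26 -0.12  1.89  0.    1.37 -1.93]
[0.009, 0.46, 0.002] -29.4
[0.01, 0.46, 0.144] -29.4
```

Pot A stands in the carrier, lid at wrist (320,192). Now pot B.

>>> jog_arm --pt "0 0.035 0 0" --pt "0 0.07 0 0" --pt "0 0.105 0 0" --pt "0 0.14 0 0" --pt "0 0.175 0 0" --fingers 0.9

```text
time: 17.82
tool_pos: [0.5092, 0.1092, 0.133]
tool_rot: [-0.001, -0.049, 0.999, -0.0]
contact_force: [-0.3, 0.6, -1.0]
gripper_width: 0.898
```

>>> jog_arm --pt "0.002 0.035 0 0" --pt "0.004 0.07 0 0" --pt "0.006 0.105 0 0" --pt "0.008 0.14 0 0" --pt "0.01 0.175 0 0"

```text
time: 18.23
tool_pos: [0.4819, 0.2823, 0.133]
tool_rot: [-0.001, -0.049, 0.999, -0.001]
contact_force: [0.7, -0.7, 0.0]
gripper_width: 0.896
```

>>> jog_arm --pt "0 0.03 0 -6" --pt "0 0.06 0 -12" --pt "0 0.09 0 -18" --pt "0 0.105 0 -24" --pt "0 0.11 0 -29"

```text
time: 18.65
tool_pos: [0.471, 0.3924, 0.1326]
tool_rot: [-0.002, -0.301, 0.953, -0.0]
contact_force: [0.2, -0.6, 0.6]
gripper_width: 0.896
```

>>> jog_arm --pt "0 0 0 0" --pt "0 0 0 0"

```text
time: 18.82
tool_pos: [0.4718, 0.39, 0.1331]
tool_rot: [-0.001, -0.297, 0.955, -0.001]
contact_force: [0.4, -0.0, -0.6]
gripper_width: 0.899
```

Run:
```python
from h import *
blue(); rows((.4755,.390,.135,-145),(.4755,.390,-.007,-145))
```

```text
w (np.float64(3.5), np.float64(39.5)) 228 (0, 25, 10, 32) [ 0.533  -0.0834]
w (np.float64(316.7), np.float64(195.2)) 1360 (296, 175, 42, 41) [0.4762 0.3897]
w (np.float64(40.4), np.float64(260.4)) 1664 (1, 222, 64, 89) [0.7862 0.112 ]
w (np.float64(182.9), np.float64(390.2)) 309 (168, 374, 30, 26) [0.852  0.3961]
scene (np.float64(63.6), np.float64(170.8)) 320 [-0.227 -0.521]
scene (np.float64(377.2), np.float64(182.2)) 56 [0.479 0.388]
scene (np.float64(301.1), np.float64(196.5)) 42 [0.386 0.124]
scene (np.float64(275.2), np.float64(246.1)) 108 [ 0.525 -0.063]
side (np.float64(150.2), np.float64(246.7)) 275 [0.904 0.274]
side (np.float64(373.3), np.float64(279.0)) 132 [0.357 0.163]
side (np.float64(283.7), np.float64(345.5)) 287 [0.476 0.391]
t 19.0 tcp [0.4726 0.3896 0.1342] th -145.5 g 0.9 F [ 0.4 -0.4  0.3] j [ 0.57  0.07  1.7  -0.    1.37 -1.61]
[-0.003, -0.001, -0.001] -0.5
[-0.003, -0.001, 0.141] -0.5
```

>>> jog_arm --pt "-0.003 0 0.03 0" --pt "-0.003 0 0.06 0" --pt "-0.003 0 0.09 0" --pt "-0.003 0 0.115 0" --pt "-0.003 0 0.13 0"

```text
time: 19.38
tool_pos: [0.4734, 0.39, 0.0013]
tool_rot: [-0.002, -0.297, 0.955, -0.001]
contact_force: [-0.8, -0.4, -0.3]
gripper_width: 0.904
```

>>> jog_arm --pt "0 0 0.005 0" --pt "0 0 0.01 0" --pt "0 0 0.01 0" --pt "0 0 0.01 0"

```text
time: 19.72
tool_pos: [0.4762, 0.3925, -0.0037]
tool_rot: [0.001, -0.297, 0.955, 0.0]
contact_force: [-0.1, 0.3, 1.4]
gripper_width: 0.906
```

>>> jog_arm --pt "0 0 0 0" --pt "0 0 0 0" --pt "0 0 0 0" --pt "0 0 0 0" --pt "0 0 0 0" --fingers 0.2

```text
time: 20.13
tool_pos: [0.4763, 0.3929, -0.0034]
tool_rot: [0.001, -0.298, 0.955, 0.0]
contact_force: [0.2, -0.9, 4.6]
gripper_width: 0.434
```

Run:
```python
from h import *
rows((.515,.0355,.12,-174.7))
```

```text
t 20.1 tcp [ 0.4763  0.3929 -0.0034] th -145.4 g 0.43 F [ 0.2 -0.9  4.6] j [ 0.57  0.24  1.77 -0.    1.13 -1.61]
[0.171, -0.316, -0.124] 29.3
```

>>> jog_arm --pt "0 0 -0.02 0" --pt "0 0 -0.045 0" --pt "0 0 -0.075 0" --pt "0 0 -0.1 0" --pt "0 0 -0.125 0"

```text
time: 20.55
tool_pos: [0.4748, 0.392, 0.1208]
tool_rot: [-0.0, -0.298, 0.955, -0.0]
contact_force: [0.2, 0.5, -1.8]
gripper_width: 0.435
```

>>> jog_arm --pt "0.017 -0.031 0 0" --pt "0.034 -0.063 0 0" --pt "0.051 -0.095 0 0" --pt "0.068 -0.126 0 0" --pt "0.085 -0.158 0 0"

```text
time: 20.97
tool_pos: [0.4944, 0.2124, 0.1194]
tool_rot: [-0.0, -0.298, 0.955, 0.0]
contact_force: [0.5, -0.2, -0.7]
gripper_width: 0.436
```

>>> jog_arm --pt "0.017 -0.031 0 6" --pt "0.034 -0.063 0 12" --pt "0.051 -0.095 0 18" --pt "0.068 -0.126 0 24" --pt "0.085 -0.158 0 29"

```text
time: 21.38
tool_pos: [0.5144, 0.034, 0.1195]
tool_rot: [-0.0, -0.047, 0.999, 0.0]
contact_force: [-0.1, -0.4, -1.6]
gripper_width: 0.439
```

>>> jog_arm --pt "0 0 0 0" --pt "0 0 0 0"

```text
time: 21.55
tool_pos: [0.5147, 0.0341, 0.1195]
tool_rot: [-0.0, -0.048, 0.999, 0.0]
contact_force: [-0.9, -0.2, -1.5]
gripper_width: 0.436
```

Run:
```python
from h import *
blue(); rows((.517,.0355,.007,-174.7))
```

```text
w (np.float64(444.7), np.float64(45.2)) 921 (427, 28, 36, 35) [0.3694 0.1272]
w (np.float64(207.1), np.float64(204.8)) 1497 (186, 183, 43, 45) [ 0.5331 -0.0686]
w (np.float64(320.1), np.float64(263.6)) 4727 (282, 225, 77, 77) [0.5821 0.0408]
w (np.float64(552.8), np.float64(383.0)) 625 (536, 365, 34, 35) [0.8276 0.4914]
scene (np.float64(63.7), np.float64(170.8)) 318 [-0.227 -0.521]
scene (np.float64(299.6), np.float64(201.2)) 108 [0.402 0.107]
scene (np.float64(275.0), np.float64(246.1)) 106 [ 0.524 -0.064]
side (np.float64(340.5), np.float64(199.5)) 39 [ 0.525 -0.088]
side (np.float64(150.1), np.float64(245.6)) 231 [0.907 0.271]
side (np.float64(373.3), np.float64(278.4)) 119 [0.357 0.161]
t 21.7 tcp [0.5146 0.0365 0.1196] th -174.3 g 0.44 F [-0.8  1.  -1.3] j [-0.07 -0.15  1.94  0.    1.35 -1.74]
[-0.002, -0.001, 0.113] 0.4
```

>>> jog_arm --pt "-0.005 0 0.03 0" --pt "-0.005 0 0.06 0" --pt "-0.005 0 0.085 0" --pt "-0.005 0 0.1 0" --pt "-0.005 0 0.106 0"

```text
time: 22.12
tool_pos: [0.5171, 0.0378, 0.0104]
tool_rot: [-0.003, -0.051, 0.999, 0.0]
contact_force: [0.6, -0.1, -1.6]
gripper_width: 0.436
```

>>> jog_arm --pt "0 0 0 0" --pt "0 0 0 0" --pt "0 0 0.003 0" --pt "0 0 0.003 0"

```text
time: 22.45
tool_pos: [0.5211, 0.0362, 0.0122]
tool_rot: [0.001, -0.049, 0.999, -0.0]
contact_force: [-0.7, 0.1, -0.6]
gripper_width: 0.435
```

>>> jog_arm --pt "0 0 0.003 0" --pt "0 0 0.003 0" --pt "0 0 0.003 0"

```text
time: 22.7
tool_pos: [0.5201, 0.036, 0.0082]
tool_rot: [0.0, -0.049, 0.999, -0.0]
contact_force: [-0.1, -0.8, -0.9]
gripper_width: 0.433
```

>>> jog_arm --pt "0 0 0.001 0" --pt "0 0 0.002 0" --pt "0 0 0.002 0" --pt "0 0 0.002 0"

```text
time: 23.03
tool_pos: [0.5203, 0.036, 0.0065]
tool_rot: [0.0, -0.049, 0.999, -0.0]
contact_force: [-1.5, 0.5, 3.9]
gripper_width: 0.443
```

>>> jog_arm --pt "0 0 0.001 0" --pt "0 0 0.002 0" --pt "0 0 0.002 0" --pt "0 0 0.002 0"

```text
time: 23.37
tool_pos: [0.5206, 0.036, 0.0066]
tool_rot: [-0.0, -0.049, 0.999, -0.0]
contact_force: [-7.8, 0.1, 16.1]
gripper_width: 0.434
```

Contact with the carrier floor at TCP z 0.0065. I'll release and lift.

>>> jog_arm --pt "0 0 -0.002 0" --pt "0 0 -0.002 0" --pt "0 0 -0.002 0" --fingers 0.65

```text
time: 23.62
tool_pos: [0.52, 0.0361, 0.0058]
tool_rot: [0.0, -0.049, 0.999, 0.0]
contact_force: [-0.1, 0.0, -0.3]
gripper_width: 0.648
```

>>> jog_arm --pt "0 0 -0.02 0" --pt "0 0 -0.05 0" --pt "0 0 -0.08 0" --pt "0 0 -0.115 0" --pt "0 0 -0.15 0"

```text
time: 24.03
tool_pos: [0.5191, 0.0361, 0.1562]
tool_rot: [-0.001, -0.049, 0.999, 0.0]
contact_force: [0.7, -0.0, 0.2]
gripper_width: 0.649
```

>>> jog_arm --pt "0.03 0 -0.03 0" --pt "0.06 0 -0.06 0" --pt "0.06 0 -0.06 0" --fingers 0

```text
time: 24.28
tool_pos: [0.4608, 0.0298, 0.2233]
tool_rot: [0.005, -0.049, 0.999, -0.001]
contact_force: [0.8, -1.1, 0.2]
gripper_width: 0.234
```

Run:
```python
from h import *
blue(); rows()
i=cams.grab_frame("wrist"); s=cams.grab_frame("side")
cv2.imwrite("pics/q2.png",np.hstack([i[:,100:540],cv2.resize(s[130:280,240:375],(360,400),interpolation=cv2.INTER_CUBIC)])[:,:,::-1])
```

```text
w (np.float64(413.5), np.float64(97.4)) 518 (401, 85, 26, 26) [0.3633 0.13  ]
w (np.float64(238.6), np.float64(216.4)) 747 (223, 201, 32, 32) [ 0.5339 -0.0686]
w (np.float64(320.6), np.float64(216.0)) 813 (305, 200, 32, 32) [0.5222 0.0362]
w (np.float64(331.5), np.float64(345.0)) 239 (307, 337, 42, 14) [0.7451 0.0763]
scene (np.float64(63.7), np.float64(170.7)) 317 [-0.227 -0.521]
scene (np.float64(301.0), np.float64(196.7)) 40 [0.386 0.123]
scene (np.float64(301.0), np.float64(229.6)) 95 [0.513 0.04 ]
scene (np.float64(275.3), np.float64(246.1)) 110 [ 0.525 -0.063]
side (np.float64(336.6), np.float64(199.5)) 88 [ 0.535 -0.084]
side (np.float64(327.6), np.float64(223.6)) 113 [0.522 0.024]
side (np.float64(150.1), np.float64(245.6)) 230 [0.907 0.271]
side (np.float64(373.3), np.float64(278.3)) 118 [0.357 0.161]
t 24.4 tcp [0.4603 0.0301 0.2158] th -174.4 g 0.0 F [0.6 0.4 0. ] j [-0.1  -0.37  1.96  0.    1.55 -1.77]
```

View pics/q2.png

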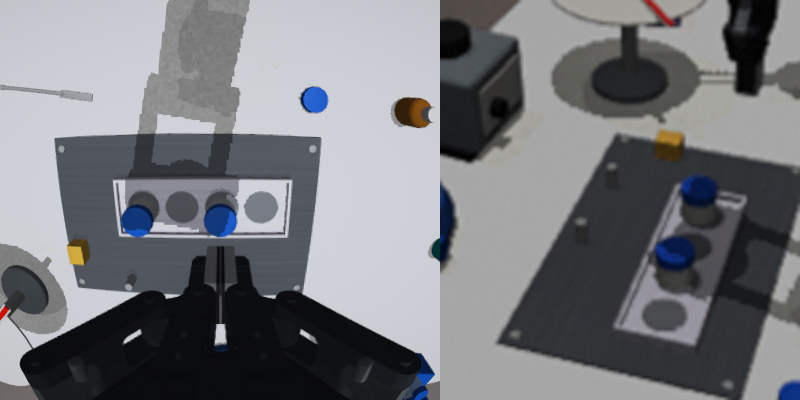

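Both pots stand upright in the carrier, lids at crop (137,220) and (220,220). The carrier is clear of the dowels. Next I go down beside its -x side with the fingers shut and feel for the plate.

>>> jog_arm --pt "0.01 -0.03 0.03 0.6" --pt "0.01 -0.03 0.065 0.6" --pt "0.01 -0.03 0.1 0.6" --pt "0.01 -0.03 0.135 0.6" --pt "0.01 -0.03 0.17 0.6" --fingers 0

```text
time: 24.95
tool_pos: [0.4519, -0.0006, 0.0422]
tool_rot: [-0.002, -0.044, 0.999, 0.0]
contact_force: [1.3, -0.4, 0.1]
gripper_width: 0.001
```

>>> jog_arm --pt "0 0 0.01 0" --pt "0 0 0.02 0" --pt "0 0 0.03 0" --pt "0 0 0.035 0" --pt "0 0 0.04 0"

```text
time: 25.37
tool_pos: [0.4546, -0.0008, 0.0068]
tool_rot: [0.001, -0.044, 0.999, -0.0]
contact_force: [0.1, -0.4, -0.5]
gripper_width: -0.004
```

>>> jog_arm --pt "0 0 0.002 0" --pt "0 0 0.004 0" --pt "0 0 0.004 0" --pt "0 0 0.004 0"

```text
time: 25.7
tool_pos: [0.4538, -0.0007, 0.0027]
tool_rot: [0.001, -0.044, 0.999, -0.0]
contact_force: [-0.4, 0.3, -0.0]
gripper_width: 0.002
```

Run:
```python
from h import *
rows((.4534,-.0009,-.02,-175))
```

```text
t 25.7 tcp [ 0.4538 -0.0007  0.0027] th -175.0 g 0.0 F [-0.4  0.3 -0. ] j [-0.17 -0.15  2.16  0.    1.13 -1.82]
[0.0, -0.0, 0.023] 0.0
```

>>> jog_arm --pt "0 0 0.003 0" --pt "0 0 0.006 0" --pt "0 0 0.006 0" --pt "0 0 0.006 0"

```text
time: 26.03
tool_pos: [0.453, -0.0006, -0.0043]
tool_rot: [-0.0, -0.044, 0.999, 0.0]
contact_force: [-0.3, -0.1, 0.5]
gripper_width: -0.003
```

>>> jog_arm --pt "0 0 0.003 0" --pt "0 0 0.003 0" --pt "0 0 0.003 0"

```text
time: 26.28
tool_pos: [0.453, -0.0006, -0.0073]
tool_rot: [-0.0, -0.044, 0.999, 0.0]
contact_force: [0.3, -0.1, 0.0]
gripper_width: -0.001
```

>>> jog_arm --pt "0 0 0.003 0" --pt "0 0 0.003 0" --pt "0 0 0.003 0"

```text
time: 26.53
tool_pos: [0.453, -0.0006, -0.0103]
tool_rot: [-0.0, -0.044, 0.999, 0.0]
contact_force: [0.4, -0.2, 0.4]
gripper_width: 0.003
```

>>> jog_arm --pt "0 0 0.003 0" --pt "0 0 0.003 0" --pt "0 0 0.003 0"

```text
time: 26.78
tool_pos: [0.453, -0.0006, -0.0133]
tool_rot: [-0.0, -0.044, 0.999, 0.0]
contact_force: [-0.8, -0.6, -0.4]
gripper_width: -0.004
```

>>> jog_arm --pt "0 0 0.002 0" --pt "0 0 0.002 0" --pt "0 0 0.002 0"

```text
time: 27.03
tool_pos: [0.4532, -0.0006, -0.0151]
tool_rot: [-0.0, -0.044, 0.999, 0.0]
contact_force: [0.3, -0.4, 0.2]
gripper_width: -0.001
```

Run:
```python
from h import *
rows()
i=cams.grab_frame("wrist"); s=cams.grab_frame("side")
cv2.imwrite("pics/q3.png",np.hstack([i[100:400,170:470],cv2.resize(s[150:290,300:440],(300,300),interpolation=cv2.INTER_CUBIC)])[:,:,::-1])
```

```text
t 27.0 tcp [ 0.4532 -0.0006 -0.0151] th -175.0 g -0.0 F [ 0.3 -0.4  0.2] j [-0.17 -0.12  2.17 -0.    1.09 -1.82]
```

View pics/q3.png

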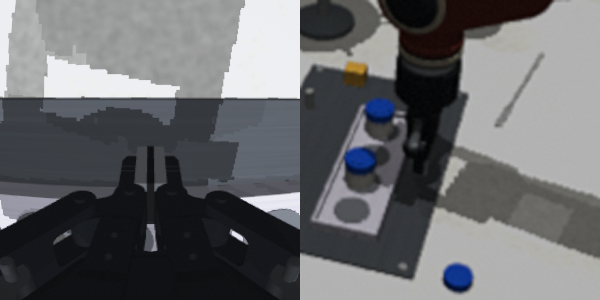

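The fingers stand beside the carrier's long side, just above the plate. I'll keep feeling downward.

>>> jog_arm --pt "0 0 0.002 0" --pt "0 0 0.002 0" --pt "0 0 0.002 0"

```text
time: 27.38
tool_pos: [0.4531, -0.0006, -0.0172]
tool_rot: [-0.0, -0.044, 0.999, 0.0]
contact_force: [0.1, 0.2, 0.0]
gripper_width: -0.003
```

>>> jog_arm --pt "0 0 0.002 0" --pt "0 0 0.002 0" --pt "0 0 0.002 0"

```text
time: 27.63
tool_pos: [0.4531, -0.0007, -0.0192]
tool_rot: [-0.0, -0.044, 0.999, 0.0]
contact_force: [-0.2, -0.8, -0.6]
gripper_width: -0.002
```

>>> jog_arm --pt "0 0 0.002 0" --pt "0 0 0.002 0" --pt "0 0 0.002 0"

```text
time: 27.88
tool_pos: [0.4531, -0.0007, -0.0212]
tool_rot: [-0.0, -0.044, 0.999, 0.0]
contact_force: [-0.6, -1.3, 0.6]
gripper_width: -0.002
```

>>> jog_arm --pt "0 0 0.002 0" --pt "0 0 0.002 0" --pt "0 0 0.002 0"

```text
time: 28.13
tool_pos: [0.4531, -0.0007, -0.0232]
tool_rot: [-0.0, -0.044, 0.999, 0.0]
contact_force: [0.1, 0.6, 0.3]
gripper_width: -0.001
```

>>> jog_arm --pt "0 0 0.002 0" --pt "0 0 0.002 0" --pt "0 0 0.002 0"

```text
time: 28.38
tool_pos: [0.4531, -0.0006, -0.0252]
tool_rot: [-0.0, -0.044, 0.999, 0.0]
contact_force: [-0.1, -0.1, 0.3]
gripper_width: -0.003
```

>>> jog_arm --pt "0 0 0.002 0" --pt "0 0 0.002 0" --pt "0 0 0.002 0"

```text
time: 28.63
tool_pos: [0.4531, -0.0007, -0.0272]
tool_rot: [-0.0, -0.044, 0.999, 0.0]
contact_force: [0.7, 0.1, 0.8]
gripper_width: -0.0
```

>>> jog_arm --pt "0 0 0.002 0" --pt "0 0 0.002 0" --pt "0 0 0.002 0"

```text
time: 28.88
tool_pos: [0.4536, -0.0007, -0.0279]
tool_rot: [-0.0, -0.044, 0.999, 0.0]
contact_force: [-4.1, 1.1, 9.7]
gripper_width: 0.003
```

The plate is felt at TCP z -0.0275, so the shut tips sit about 31 mm behind the reported TCP. I'll raise 7 mm and push the carrier along station +x, stopping short of the dowels.

>>> jog_arm --pt "0 0 -0.008 0" --pt "0 0 -0.008 0" --pt "-0.006 0 -0.008 0" --pt "-0.012 0 -0.008 0" --pt "-0.018 0 -0.008 0"

```text
time: 29.3
tool_pos: [0.4709, 0.001, -0.0213]
tool_rot: [-0.001, -0.044, 0.999, 0.0]
contact_force: [-4.1, -0.8, 2.4]
gripper_width: 0.001
```

>>> jog_arm --pt "-0.006 0 0 0" --pt "-0.012 0 0 0" --pt "-0.018 0 0 0" --pt "-0.024 0 0 0" --pt "-0.03 0 0 0"

```text
time: 29.72
tool_pos: [0.5015, 0.0037, -0.0215]
tool_rot: [-0.0, -0.044, 0.999, 0.0]
contact_force: [-2.4, -0.7, -0.5]
gripper_width: -0.003
```

```bash
cat >> h.py <<'E'
def stn(p,c=(.5448,-.013),th=.087):
    d=np.array(p[:2])-c; return np.round([d[0]*np.cos(th)+d[1]*np.sin(th),-d[0]*np.sin(th)+d[1]*np.cos(th)],4)
def pots():
    out=[]
    for n in("scene","side"):
        i=cams.grab_frame(n)
        for c,a,b in blobs(i,(105,130,60),(125,255,255),30)[0]:
            p=plane(n,c,.042)
            if a<350 and .45<p[0]<.68 and -.16<p[1]<.15: print(n,c,a,"stn",stn(p))
E
python3 -c "
from h import *
rows(); print(stn(tool()[1])); pots()"
```

```text
t 29.7 tcp [ 0.5015  0.0037 -0.0215] th -175.0 g -0.0 F [-2.4 -0.7 -0.5] j [-0.14  0.01  2.05  0.    1.08 -1.8 ]
[-0.0417  0.0204]
scene (np.float64(307.7), np.float64(235.6)) 101 stn [0.0128 0.0511]
scene (np.float64(282.0), np.float64(252.8)) 117 stn [ 0.0165 -0.0518]
side (np.float64(323.5), np.float64(197.7)) 91 stn [ 0.0201 -0.0552]
side (np.float64(315.1), np.float64(221.2)) 123 stn [0.0131 0.0495]
```

>>> jog_arm --pt "-0.006 0 0 0" --pt "-0.012 0 0 0" --pt "-0.018 0 0 0" --pt "-0.023 0 0 0" --pt "-0.026 0 0 0"

```text
time: 30.23
tool_pos: [0.5278, 0.0059, -0.0211]
tool_rot: [0.0, -0.044, 0.999, 0.0]
contact_force: [-2.2, -0.3, -1.0]
gripper_width: 0.004
```

Run:
```python
from h import *
rows(); print(stn(tool()[1])); pots()
i=cams.grab_frame("wrist"); s=cams.grab_frame("side")
cv2.imwrite("pics/q4.png",cv2.resize(s[140:290,250:400],(600,600),interpolation=cv2.INTER_CUBIC)[:,:,::-1])
```

```text
t 30.2 tcp [ 0.5278  0.0059 -0.0211] th -175.0 g 0.0 F [-2.2 -0.3 -1. ] j [-0.13  0.07  1.99  0.    1.08 -1.79]
[-0.0153  0.0203]
scene (np.float64(313.2), np.float64(240.6)) 103 stn [0.0396 0.0514]
scene (np.float64(287.6), np.float64(258.2)) 121 stn [ 0.0437 -0.0512]
side (np.float64(314.8), np.float64(196.2)) 84 stn [ 0.0463 -0.0544]
side (np.float64(306.0), np.float64(219.4)) 118 stn [0.0387 0.0498]
```

View pics/q4.png

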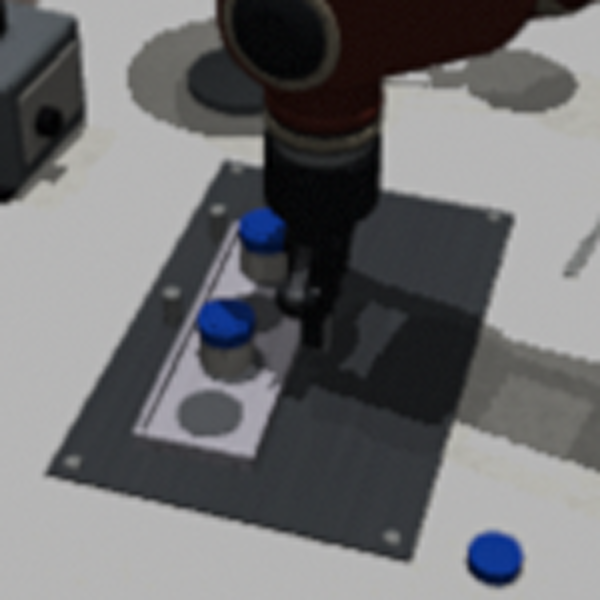

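The carrier stands about 9 mm short of the dowels with both pots upright; the dowels are at crop (172,300) and (218,215). Now around to the +y end.

>>> jog_arm --pt "0.015 0 0 0" --pt "0.03 0 0 0" --pt "0.03 0 -0.035 0" --pt "0.03 0 -0.07 0" --pt "0.03 0 -0.1 0"

```text
time: 30.85
tool_pos: [0.4971, 0.0032, 0.0808]
tool_rot: [0.001, -0.044, 0.999, -0.0]
contact_force: [1.7, -0.6, 0.1]
gripper_width: -0.002
```

>>> jog_arm --pt "-0.016 0.03 0 0" --pt "-0.032 0.06 0 0" --pt "-0.048 0.09 0 0" --pt "-0.064 0.12 0 0" --pt "-0.08 0.15 0 0"

```text
time: 31.27
tool_pos: [0.5646, 0.1613, 0.0797]
tool_rot: [0.001, -0.044, 0.999, 0.0]
contact_force: [1.1, -0.4, 0.0]
gripper_width: 0.001
```

>>> jog_arm --pt "0 0 0.025 0" --pt "0 0 0.05 0" --pt "0 0 0.075 0" --pt "0 0 0.09 0" --pt "0 0 0.095 0"

```text
time: 31.68
tool_pos: [0.5613, 0.1595, -0.0192]
tool_rot: [-0.002, -0.044, 0.999, -0.0]
contact_force: [-0.0, -0.1, 0.3]
gripper_width: 0.001
```

>>> jog_arm --pt "0 0 0.003 0" --pt "0 0 0.005 0" --pt "0 0 0.005 0"

```text
time: 31.93
tool_pos: [0.5646, 0.1597, -0.0199]
tool_rot: [0.001, -0.044, 0.999, 0.0]
contact_force: [0.0, 0.6, -0.0]
gripper_width: -0.002
```

```bash
python3 -c "
from h import *
rows(); print(stn(tool()[1])); pots()"
```

```text
t 31.9 tcp [ 0.5646  0.1597 -0.0199] th -175.0 g -0.0 F [ 0.   0.6 -0. ] j [ 0.15  0.2   1.85  0.    1.09 -1.51]
[0.0348 0.1703]
scene (np.float64(313.5), np.float64(240.5)) 112 stn [0.0399 0.0524]
scene (np.float64(294.8), np.float64(257.0)) 114 stn [ 0.0539 -0.0318]
side (np.float64(311.7), np.float64(199.8)) 98 stn [ 0.0498 -0.0357]
side (np.float64(309.6), np.float64(219.6)) 60 stn [0.0292 0.0477]
```

Pot A has shifted by about 2 cm within the tray, so I'll check that it still stands.

Run:
```python
from h import *
for u,v in(((294.8,257),(311.7,199.8)),((313.5,240.5),(309.6,219.6)),((287.6,258.2),(314.8,196.2))):
    p,e=tri(u,v); print(np.round(p,4),round(e,4),stn(p))
s=cams.grab_frame("side"); c=cams.grab_frame("scene")
cv2.imwrite("pics/last.png",np.hstack([cv2.resize(s[170:260,270:350],(400,450),interpolation=cv2.INTER_CUBIC),cv2.resize(c[210:300,260:340],(400,450),interpolation=cv2.INTER_CUBIC)])[:,:,::-1])
for n,i in(("scene",c),("side",s)):
    for b in blobs(i,(105,130,60),(125,255,255),30)[0]:
        if b[1]<130: print(n,b[0],b[1],tuple(int(x) for x in b[2]))
```

```text
[ 0.599  -0.0414  0.0424] 0.0053 [ 0.0515 -0.033 ]
[0.5739 0.0406 0.0409] 0.0111 [0.0336 0.0509]
[ 0.5945 -0.0609  0.0442] 0.0005 [ 0.0453 -0.052 ]
scene (np.float64(301.0), np.float64(196.8)) 41 (298, 194, 7, 7)
scene (np.float64(313.4), np.float64(240.6)) 113 (308, 235, 12, 12)
scene (np.float64(294.8), np.float64(257.0)) 114 (289, 252, 13, 11)
side (np.float64(311.7), np.float64(199.7)) 97 (307, 195, 11, 11)
side (np.float64(309.6), np.float64(219.3)) 57 (307, 215, 7, 10)
side (np.float64(373.3), np.float64(278.6)) 124 (367, 273, 13, 13)
```

>>> jog_arm --pt "0 -0.007 0 0" --pt "0 -0.014 0 0" --pt "0 -0.021 0 0" --pt "0 -0.028 0 0" --pt "0 -0.034 0 0"

```text
time: 32.55
tool_pos: [0.5672, 0.1255, -0.0204]
tool_rot: [0.001, -0.044, 0.999, 0.001]
contact_force: [-0.4, 4.6, 2.3]
gripper_width: -0.002
```

>>> jog_arm --pt "0 -0.006 0 0" --pt "0 -0.012 0 0" --pt "0 -0.018 0 0" --pt "0 -0.024 0 0" --pt "0 -0.028 0 0"

```text
time: 32.97
tool_pos: [0.5697, 0.0975, -0.0204]
tool_rot: [0.001, -0.044, 0.999, 0.0]
contact_force: [-1.1, 5.4, 4.8]
gripper_width: -0.001
```

>>> jog_arm --pt "0 -0.003 0 0" --pt "0 -0.003 0 0" --pt "0 -0.003 0 0"

```text
time: 33.22
tool_pos: [0.57, 0.0942, -0.0204]
tool_rot: [0.001, -0.044, 0.999, -0.0]
contact_force: [0.1, 1.7, 5.4]
gripper_width: -0.002
```

```bash
python3 -c "
from h import *
rows(); print(stn(tool()[1])); pots()"
```

```text
t 33.2 tcp [ 0.57    0.0942 -0.0204] th -175.0 g -0.0 F [0.1 1.7 5.4] j [ 0.04  0.18  1.87 -0.    1.09 -1.62]
[0.0344 0.1046]
scene (np.float64(302.0), np.float64(247.6)) 110 stn [0.0393 0.0073]
scene (np.float64(282.8), np.float64(264.2)) 121 stn [ 0.0524 -0.0755]
side (np.float64(318.5), np.float64(191.0)) 50 stn [ 0.0433 -0.0816]
side (np.float64(315.4), np.float64(209.9)) 30 stn [0.0263 0.0042]
```

>>> jog_arm --pt "0 -0.003 0 0" --pt "0 -0.005 0 0" --pt "0 -0.005 0 0"

```text
time: 33.57
tool_pos: [0.5703, 0.0897, -0.0204]
tool_rot: [0.0, -0.044, 0.999, 0.0]
contact_force: [0.4, 3.9, 5.7]
gripper_width: 0.001
```

>>> jog_arm --pt "0 -0.003 0 0" --pt "0 -0.003 0 0" --pt "0 -0.003 0 0"

```text
time: 33.82
tool_pos: [0.5706, 0.0867, -0.0204]
tool_rot: [0.001, -0.044, 0.999, 0.0]
contact_force: [-0.6, 4.0, 5.0]
gripper_width: 0.001
```

>>> jog_arm --pt "0 -0.002 0 0" --pt "0 -0.002 0 0" --pt "0 -0.002 0 0"

```text
time: 34.07
tool_pos: [0.5708, 0.0849, -0.0204]
tool_rot: [0.001, -0.044, 0.999, 0.0]
contact_force: [-0.4, 4.7, 4.9]
gripper_width: 0.003
```

```bash
python3 -c "
from h import *
rows(); print(stn(tool()[1])); pots()"
```

```text
t 34.1 tcp [ 0.5708  0.0849 -0.0204] th -175.0 g 0.0 F [-0.4  4.7  4.9] j [ 0.02  0.18  1.87  0.    1.09 -1.64]
[0.0344 0.0952]
scene (np.float64(299.5), np.float64(248.9)) 110 stn [ 0.0384 -0.0017]
scene (np.float64(280.2), np.float64(265.8)) 119 stn [ 0.0523 -0.0849]
side (np.float64(319.6), np.float64(189.2)) 49 stn [ 0.0427 -0.0911]
side (np.float64(316.5), np.float64(207.9)) 32 stn [ 0.0259 -0.005 ]
```

>>> jog_arm --pt "0 -0.002 0 0" --pt "0 -0.002 0 0" --pt "0 -0.002 0 0"

```text
time: 34.42
tool_pos: [0.5709, 0.0829, -0.0204]
tool_rot: [0.0, -0.044, 0.999, 0.0]
contact_force: [-0.9, 5.3, 4.8]
gripper_width: -0.001
```

>>> jog_arm --pt "0 -0.002 0 0" --pt "0 -0.002 0 0" --pt "0 -0.002 0 0"

```text
time: 34.67
tool_pos: [0.5711, 0.0815, -0.0204]
tool_rot: [0.001, -0.044, 0.999, 0.001]
contact_force: [-0.6, 5.9, 5.2]
gripper_width: -0.0
```

>>> jog_arm --pt "0 -0.002 0 0" --pt "0 -0.002 0 0" --pt "0 -0.002 0 0"

```text
time: 34.92
tool_pos: [0.5711, 0.0814, -0.0204]
tool_rot: [0.0, -0.044, 0.999, 0.003]
contact_force: [-1.0, 12.8, 5.5]
gripper_width: -0.0
```

>>> jog_arm --pt "0 -0.002 0 0" --pt "0 -0.002 0 0" --pt "0 -0.002 0 0"

```text
time: 35.17
tool_pos: [0.5711, 0.0813, -0.0204]
tool_rot: [0.0, -0.044, 0.999, 0.004]
contact_force: [-0.4, 18.8, 5.7]
gripper_width: 0.002
```

```bash
python3 -c "
from h import *
rows(); print(stn(tool()[1])); pots()"
```

```text
t 35.2 tcp [ 0.5711  0.0813 -0.0204] th -175.0 g 0.0 F [-0.4 18.8  5.7] j [ 0.01  0.18  1.87  0.01  1.09 -1.65]
[0.0344 0.0916]
scene (np.float64(298.6), np.float64(249.6)) 113 stn [ 0.0388 -0.0055]
scene (np.float64(279.3), np.float64(266.5)) 123 stn [ 0.0526 -0.0885]
side (np.float64(320.2), np.float64(188.7)) 44 stn [ 0.0417 -0.094 ]
side (np.float64(316.7), np.float64(207.0)) 32 stn [ 0.0265 -0.009 ]
```

The carrier is hard against the end stop (19 N). I'll back off and make the final push against the dowels at their mid-line, station y -30 mm.

>>> jog_arm --pt "0 0.01 0 0" --pt "0 0.024 0 0" --pt "0 0.024 -0.035 0" --pt "0 0.024 -0.07 0" --pt "0 0.024 -0.1 0"

```text
time: 35.68
tool_pos: [0.5676, 0.1007, 0.079]
tool_rot: [-0.001, -0.044, 0.999, -0.001]
contact_force: [1.8, -0.0, 1.0]
gripper_width: 0.004
```

>>> jog_arm --pt "0.016 -0.028 0 0" --pt "0.032 -0.056 0 0" --pt "0.048 -0.084 0 0" --pt "0.064 -0.112 0 0" --pt "0.08 -0.142 0 0"

```text
time: 36.1
tool_pos: [0.4997, -0.0486, 0.0779]
tool_rot: [-0.001, -0.044, 0.999, -0.0]
contact_force: [1.6, -0.2, -0.2]
gripper_width: -0.001
```

>>> jog_arm --pt "0 0 0.025 0" --pt "0 0 0.05 0" --pt "0 0 0.075 0" --pt "0 0 0.09 0" --pt "0 0 0.098 0"

```text
time: 36.52
tool_pos: [0.4982, -0.0473, -0.0227]
tool_rot: [-0.003, -0.044, 0.999, 0.0]
contact_force: [-0.7, -0.2, 0.2]
gripper_width: 0.001
```

>>> jog_arm --pt "0 0 0.002 0" --pt "0 0 0.002 0" --pt "0 0 0.002 0"

```text
time: 36.77
tool_pos: [0.5024, -0.0478, -0.0201]
tool_rot: [0.001, -0.044, 0.999, -0.0]
contact_force: [-0.2, 0.8, 0.5]
gripper_width: -0.003
```

```bash
python3 -c "
from h import *
rows(); print(stn(tool()[1])); pots()"
```

```text
t 36.8 tcp [ 0.5024 -0.0478 -0.0201] th -174.9 g -0.0 F [-0.2  0.8  0.5] j [-0.24  0.02  2.05 -0.    1.08 -1.9 ]
[-0.0453 -0.031 ]
scene (np.float64(298.6), np.float64(249.6)) 113 stn [ 0.0388 -0.0055]
scene (np.float64(279.2), np.float64(266.2)) 130 stn [ 0.0515 -0.088 ]
side (np.float64(317.0), np.float64(188.3)) 97 stn [ 0.0514 -0.093 ]
side (np.float64(312.7), np.float64(206.6)) 110 stn [ 0.0378 -0.0073]
```

>>> jog_arm --pt "-0.007 0 0 0" --pt "-0.014 0 0 0" --pt "-0.021 0 0 0" --pt "-0.027 0 0 0" --pt "-0.032 0 0 0"

```text
time: 37.28
tool_pos: [0.5338, -0.0447, -0.0209]
tool_rot: [-0.001, -0.044, 0.999, 0.0]
contact_force: [-3.9, 0.1, 2.7]
gripper_width: 0.001
```

>>> jog_arm --pt "-0.002 0 0 0" --pt "-0.003 0 0 0" --pt "-0.003 0 0 0"

```text
time: 37.53
tool_pos: [0.5361, -0.0444, -0.0213]
tool_rot: [-0.001, -0.044, 0.999, 0.0]
contact_force: [-2.6, 0.1, 1.3]
gripper_width: -0.002
```

>>> jog_arm --pt "-0.002 0 0 0" --pt "-0.002 0 0 0" --pt "-0.002 0 0 0"

```text
time: 37.78
tool_pos: [0.5382, -0.0442, -0.0213]
tool_rot: [-0.0, -0.044, 0.999, 0.0]
contact_force: [-1.7, 1.7, 0.1]
gripper_width: -0.001
```

>>> jog_arm --pt "-0.002 0 0 0" --pt "-0.002 0 0 0" --pt "-0.002 0 0 0"

```text
time: 38.03
tool_pos: [0.5404, -0.044, -0.0213]
tool_rot: [0.0, -0.044, 0.999, 0.0]
contact_force: [-1.3, 0.7, -0.6]
gripper_width: 0.003
```

>>> jog_arm --pt "-0.002 0 0 0" --pt "-0.002 0 0 0" --pt "-0.002 0 0 0"

```text
time: 38.28
tool_pos: [0.5409, -0.0439, -0.0213]
tool_rot: [-0.002, -0.044, 0.999, 0.0]
contact_force: [-7.1, 0.4, 4.0]
gripper_width: 0.001
```

>>> jog_arm --pt "-0.002 0 0 0" --pt "-0.002 0 0 0" --pt "-0.002 0 0 0"

```text
time: 38.53
tool_pos: [0.541, -0.0438, -0.0213]
tool_rot: [-0.004, -0.044, 0.999, 0.0]
contact_force: [-14.9, 0.1, 10.0]
gripper_width: 0.001
```

>>> jog_arm --pt "-0.001 0 0 0" --pt "-0.001 0 0 0" --pt "-0.001 0 0 0"

```text
time: 38.78
tool_pos: [0.541, -0.0438, -0.0214]
tool_rot: [-0.006, -0.044, 0.999, 0.0]
contact_force: [-17.5, -1.7, 12.5]
gripper_width: -0.0
```

The carrier is hard against the dowels too (17 N). I'll retreat and check the pose from above.

>>> jog_arm --pt "0.015 0 0 0" --pt "0.035 0 0 0" --pt "0.035 0 -0.035 0" --pt "0.035 0 -0.07 0" --pt "0.035 0 -0.105 0"

```text
time: 39.2
tool_pos: [0.5106, -0.047, 0.0851]
tool_rot: [0.001, -0.044, 0.999, -0.0]
contact_force: [0.6, 0.5, -0.3]
gripper_width: 0.001
```

>>> jog_arm --pt "0 0 -0.035 0" --pt "0 0 -0.07 0" --pt "0 0 -0.1 0" --pt "0 0 -0.1 0" --pt "0 0 -0.1 0"

```text
time: 39.62
tool_pos: [0.5132, -0.0475, 0.1877]
tool_rot: [0.004, -0.044, 0.999, -0.001]
contact_force: [0.4, 0.6, -0.4]
gripper_width: -0.003
```

Run:
```python
from h import *
rows(); pots(); blue()
c=cams.get_calibration("wrist"); np.save("w5.npy",c["cam_to_world"]); i=cams.grab_frame("wrist")
cv2.imwrite("pics/w5.png",i[:,:,::-1])
cr=i[80:380,100:500]
cv2.imwrite("pics/w5c.png",cv2.resize(cr,(800,600),interpolation=cv2.INTER_CUBIC)[:,:,::-1])
```

```text
t 39.6 tcp [ 0.5132 -0.0475  0.1877] th -175.0 g -0.0 F [ 0.4  0.6 -0.4] j [-0.24 -0.21  1.88 -0.    1.46 -1.9 ]
scene (np.float64(300.8), np.float64(251.6)) 110 stn [ 0.0492 -0.0052]
scene (np.float64(280.9), np.float64(267.7)) 135 stn [ 0.0591 -0.0874]
side (np.float64(314.3), np.float64(187.9)) 99 stn [ 0.0597 -0.0925]
side (np.float64(309.3), np.float64(205.8)) 110 stn [ 0.048  -0.0078]
w (np.float64(483.1), np.float64(69.8)) 553 (470, 57, 27, 27) [0.3676 0.1221]
w (np.float64(345.9), np.float64(248.4)) 651 (328, 235, 33, 33) [ 0.5921 -0.0093]
w (np.float64(271.2), np.float64(259.7)) 902 (254, 243, 34, 34) [ 0.6156 -0.096 ]
w (np.float64(544.7), np.float64(367.2)) 2848 (509, 333, 71, 67) [0.8543 0.4465]
scene (np.float64(63.7), np.float64(170.8)) 319 [-0.227 -0.521]
scene (np.float64(301.0), np.float64(196.7)) 40 [0.386 0.123]
scene (np.float64(300.8), np.float64(251.6)) 110 [ 0.588 -0.01 ]
scene (np.float64(280.9), np.float64(267.8)) 136 [ 0.606 -0.092]
side (np.float64(314.3), np.float64(187.8)) 98 [ 0.617 -0.112]
side (np.float64(309.3), np.float64(205.8)) 110 [ 0.598 -0.027]
side (np.float64(150.1), np.float64(245.6)) 230 [0.907 0.271]
side (np.float64(373.3), np.float64(278.3)) 118 [0.357 0.161]
```

View pics/w5c.png

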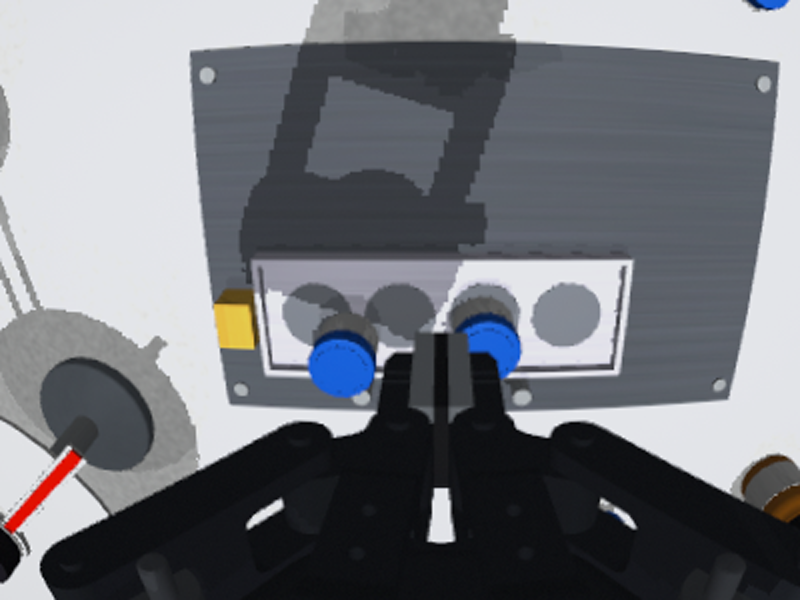

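The view shows the tray parallel to the plate, by the brass stop (235,320) and the dowels (362,397) and (522,397), with both pots upright inside the rim. A numeric check comes next. That was my sixteenth picture.

Run:
```python
from h import *
c={"camera_matrix":cams.get_calibration("wrist")["camera_matrix"],"cam_to_world":np.load("w5.npy")}
P=lambda pts,z:np.array([plane("wrist",(u/2+100-.25,v/2+80-.25),z,c)[:2] for u,v in pts])
s=fit([(-.12,-.18),(-.12,.18),(.12,.18),(.12,-.18)],P(((190,51),(778,62),(728,400),(230,405)),.004)); print("station",s)
k=fit([(-.04,-.115),(-.04,.115),(.04,.115),(.04,-.115)],P(((252,258),(633,260),(620,374),(267,377)),.018)); print("carrier",k)
print("carrier in station",stn(k[0],s[0],s[1]),k[1]-s[1])
print("screws",fit([(0,0)]*1,P(((362,397),),.032))[0])
for p in P(((362,397),(522,397)),.032): print("dowel",stn(p,s[0],s[1]))
print("stop face",[stn(p,s[0],s[1]) for p in P(((255,292),(255,348)),.030)],"carrier end",[stn(p,s[0],s[1]) for p in P(((255,292),(263,348)),.018)])
```

```text
station (array([ 0.5446, -0.0124]), np.float64(0.0873), np.float64(0.0008))
carrier (array([ 0.5921, -0.0375]), np.float64(0.0914), np.float64(0.0015))
carrier in station [ 0.0451 -0.0291] 0.0040999999999999925
screws [ 0.6421 -0.0838]
dowel [ 0.0909 -0.0796]
dowel [0.0908 0.0201]
stop face [array([ 0.0213, -0.1408]), array([ 0.059 , -0.1454])] carrier end [array([ 0.0264, -0.1448]), array([ 0.0653, -0.1441])]
```

Carrier in the station frame is (45.1, -29.1) mm and 0.004 rad, with the dowels reading true, so it is home. Now the handle and the red line.

```bash
cat >> h.py <<'E'
def redline(n,i,c=None):
    hsv=cv2.cvtColor(i,cv2.COLOR_RGB2HSV); m=cv2.inRange(hsv,(0,140,110),(5,255,255))|cv2.inRange(hsv,(174,140,110),(180,255,255))
    nn,l,s,_=cv2.connectedComponentsWithStats(m)
    for k in range(1,nn):
        if s[k,4]<12: continue
        ys,xs=np.where(l==k); p=np.array([plane(n,(x,y),.15,c)[:2] for x,y in zip(xs,ys)])
        if np.hypot(*(p.mean(0)-[.665,-.255]))>.1: continue
        v=cv2.fitLine(p.astype(np.float32),cv2.DIST_L2,0,.01,.01).ravel(); q=p@v[:2]
        a=np.arctan2(v[1],v[0])%np.pi; print("red",n,s[k,4],"ang",round(a,3),"ends",np.round(p[q.argmin()],3),np.round(p[q.argmax()],3))
def handle():
    r=[]
    for n in("scene","side"):
        i=cams.grab_frame(n); redline(n,i)
        for c,a,b in blobs(i,(3,130,70),(18,255,255),6)[0]:
            p=plane(n,(c[0],b[1]+2),.22)
            if abs(np.hypot(p[0]-.708,p[1]+.296)-.185)<.04: print("handle",n,c,a,[int(x) for x in b],np.round(p[:2],3),"mid",np.round(plane(n,c,.196)[:2],3))
E
python3 - <<'E'
from h import *
c={"camera_matrix":cams.get_calibration("wrist")["camera_matrix"],"cam_to_world":np.load("w5.npy")}
redline("wrist",cv2.imread("pics/w5.png")[:,:,::-1].copy(),c); handle()
for n in("scene","side"): redline(n,cv2.imread(f"pics/{n}0.png")[:,:,::-1].copy())
rows((.5326,-.3586,.24,-160.6),(.5326,-.3586,.159,-160.6))
E
```

```text
red wrist 317 ang 2.39 ends [ 0.621 -0.215] [ 0.7   -0.285]
red scene 50 ang 2.391 ends [ 0.626 -0.216] [ 0.688 -0.277]
handle scene (np.float64(173.0), np.float64(258.5)) 63 [169, 252, 8, 16] [ 0.54  -0.356] mid [ 0.533 -0.359]
red side 30 ang 2.396 ends [ 0.618 -0.215] [ 0.689 -0.277]
handle side (np.float64(369.1), np.float64(102.9)) 14 [367, 102, 5, 3] [ 0.53  -0.348] mid [ 0.545 -0.408]
red scene 39 ang 2.389 ends [ 0.626 -0.216] [ 0.675 -0.265]
red side 25 ang 2.407 ends [ 0.619 -0.208] [ 0.678 -0.267]
t 40.0 tcp [ 0.51   -0.0467  0.1827] th -175.0 g 0.0 F [ 1.2 -0.3  0.7] j [-0.24 -0.21  1.89 -0.    1.46 -1.9 ]
[0.005, -0.313, -0.058] -14.4
[0.005, -0.313, 0.023] -14.4
```

>>> jog_arm --pt "0 0 -0.03 0" --pt "0 0 -0.06 0" --pt "0 -0.035 -0.06 0" --pt "0 -0.07 -0.06 0" --pt "0 -0.1 -0.06 0" --fingers 0.5

```text
time: 40.43
tool_pos: [0.5197, -0.1478, 0.2446]
tool_rot: [0.001, -0.044, 0.999, -0.0]
contact_force: [0.2, -0.6, -0.6]
gripper_width: 0.5
```

>>> jog_arm --pt "0 -0.035 0 0" --pt "0 -0.07 0 0" --pt "0 -0.105 0 0" --pt "0 -0.14 0 0" --pt "0 -0.16 0 0"

```text
time: 40.85
tool_pos: [0.5329, -0.3091, 0.243]
tool_rot: [-0.001, -0.043, 0.999, -0.0]
contact_force: [0.8, 0.2, -1.2]
gripper_width: 0.503
```

>>> jog_arm --pt "0.005 -0.025 0 -5" --pt "0.005 -0.053 0 -10" --pt "0.005 -0.053 0 -14.4" --pt "0.005 -0.053 0 -14.4" --pt "0.005 -0.053 0 -14.4"

```text
time: 41.27
tool_pos: [0.5329, -0.359, 0.2432]
tool_rot: [-0.0, -0.168, 0.986, 0.001]
contact_force: [0.6, 0.3, 0.1]
gripper_width: 0.502
```

Run:
```python
from h import *
rows((.535,-.358,.24,-160.6),(.535,-.358,.159,-160.6))
w=cams.get_calibration("wrist"); i=cams.grab_frame("wrist")
hsv=blobs(i,(3,130,70),(18,255,255),60)[0]
for c,a,b in hsv: print(c,a,[int(x) for x in b],np.round(plane("wrist",c,.21,w)[:2],4))
print(proj("wrist",(.535,-.358,.21),w))
```

```text
t 41.3 tcp [ 0.5329 -0.359   0.2432] th -160.7 g 0.5 F [0.6 0.3 0.1] j [-0.71  0.07  1.52  0.    1.55 -2.62]
[-0.002, 0.0, 0.003] -0.1
[-0.002, 0.0, 0.084] -0.1
(np.float64(631.1), np.float64(10.2)) 146 [623, 1, 17, 20] [ 0.2218 -0.1298]
(np.float64(637.4), np.float64(199.6)) 61 [635, 191, 5, 16] [ 0.4006 -0.0215]
(np.float64(320.4), np.float64(215.7)) 627 [311, 193, 21, 42] [ 0.5324 -0.3585]
(np.float64(550.3), np.float64(346.6)) 88 [542, 341, 17, 16] [ 0.6077 -0.0277]
[319.85255309 218.99824505]
```

>>> jog_arm --pt "0 0 0.02 0" --pt "0 0 0.04 0" --pt "0 0 0.06 0" --pt "0 0 0.075 0" --pt "0 0 0.08 0"

```text
time: 41.73
tool_pos: [0.5319, -0.3571, 0.1605]
tool_rot: [-0.002, -0.169, 0.986, 0.002]
contact_force: [-0.6, 1.1, -0.8]
gripper_width: 0.504
```

>>> jog_arm --pt "0 0 0 0" --pt "0 0 0 0" --pt "0 0 0 0" --pt "0 0 0 0" --fingers 0.24

```text
time: 42.07
tool_pos: [0.5339, -0.3596, 0.1659]
tool_rot: [0.001, -0.169, 0.986, -0.001]
contact_force: [0.1, -0.6, 0.4]
gripper_width: 0.241
```

>>> jog_arm --pt "0 0.009 0 2.9" --pt "-0.001 0.0185 0 5.7" --pt "-0.002 0.028 0 8.6" --pt "-0.004 0.037 0 11.5" --pt "-0.006 0.046 0 14.3"

```text
time: 42.48
tool_pos: [0.5237, -0.3144, 0.1656]
tool_rot: [0.001, -0.043, 0.999, -0.001]
contact_force: [0.4, -2.2, 0.7]
gripper_width: 0.24
```

```bash
python3 -c "
from h import *
hcheck(); t=tool()[1]; d=t[:2]-[.708,-.297]; print(np.hypot(*d),np.arctan2(d[1],d[0])%6.2832)"
```

```text
t 42.5 tcp [ 0.5237 -0.3144  0.1656] th -175.0 g 0.24 F [ 0.4 -2.2  0.7] j [-0.66  0.04  1.68 -0.    1.42 -2.32]
orange 314.0 271.5 1380
0.18485244589432823 3.226330533869496
```

>>> jog_arm --pt "0 0.009 0 2.9" --pt "-0.001 0.0185 0 5.7" --pt "-0.002 0.028 0 8.6" --pt "-0.004 0.037 0 11.5" --pt "-0.006 0.046 0 14.3"

```text
time: 42.95
tool_pos: [0.5256, -0.268, 0.1653]
tool_rot: [0.001, 0.081, 0.997, -0.001]
contact_force: [-0.7, -1.9, 1.5]
gripper_width: 0.237
```

>>> jog_arm --pt "0 0.009 0 2.9" --pt "-0.001 0.0185 0 5.7" --pt "-0.002 0.028 0 8.6" --pt "-0.004 0.037 0 11.5" --pt "-0.006 0.046 0 14.3"

```text
time: 43.37
tool_pos: [0.5389, -0.2234, 0.1652]
tool_rot: [0.001, 0.204, 0.979, -0.001]
contact_force: [-1.3, -1.6, 1.4]
gripper_width: 0.237
```

>>> jog_arm --pt "0 0.009 0 2.9" --pt "-0.001 0.0185 0 5.7" --pt "-0.002 0.028 0 8.6" --pt "-0.004 0.037 0 11.5" --pt "-0.006 0.046 0 14.3"

```text
time: 43.78
tool_pos: [0.5627, -0.1834, 0.1651]
tool_rot: [0.0, 0.324, 0.946, -0.0]
contact_force: [-1.2, -1.6, 0.2]
gripper_width: 0.241
```

```bash
python3 -c "
from h import *
hcheck(); t=tool()[1]; d=t[:2]-[.708,-.297]; print(np.hypot(*d),np.arctan2(d[1],d[0])%6.2832); handle()
a=2.392; rows((.708+.185*np.cos(a),-.297+.185*np.sin(a),t[2],np.degrees(a)))"
```

```text
t 43.8 tcp [ 0.5627 -0.1834  0.1651] th 142.1 g 0.24 F [-1.2 -1.6  0.2] j [-0.44 -0.    1.73 -0.    1.42 -1.35]
orange 314.9 285.4 730
0.18448249235150746 2.468946550282322
handle scene (np.float64(239.2), np.float64(235.6)) 52 [236, 229, 7, 15] [ 0.566 -0.184] mid [ 0.56  -0.184]
t 43.9 tcp [ 0.563  -0.1831  0.1648] th 142.4 g 0.24 F [-1.3  0.3 -0.4] j [-0.44 -0.    1.73 -0.    1.42 -1.35]
[-0.0, 0.016, -0.0] 5.3
```

>>> jog_arm --pt "0 0.009 0 2.6" --pt "-0.001 0.014 0 5.3" --pt "-0.001 0.018 0 5.3" --pt "-0.001 0.018 0 5.3" --pt "-0.001 0.018 0 5.3"

```text
time: 44.35
tool_pos: [0.5742, -0.1697, 0.1642]
tool_rot: [0.0, 0.366, 0.931, 0.0]
contact_force: [0.0, 0.4, -0.2]
gripper_width: 0.237
```

>>> jog_arm --pt "0 -0.002 0 0" --pt "0 -0.002 0 0" --pt "0 -0.002 0 0" --fingers 0.5

```text
time: 44.6
tool_pos: [0.5726, -0.1711, 0.164]
tool_rot: [0.0, 0.367, 0.93, 0.0]
contact_force: [0.4, -0.0, -0.1]
gripper_width: 0.5
```

>>> jog_arm --pt "0 0 -0.02 0" --pt "0 0 -0.04 0" --pt "0 0 -0.07 0" --pt "0 0 -0.1 0" --pt "0 0 -0.1 0"

```text
time: 45.02
tool_pos: [0.5756, -0.1722, 0.2722]
tool_rot: [0.006, 0.367, 0.93, -0.0]
contact_force: [0.2, -0.2, 1.1]
gripper_width: 0.501
```

Run:
```python
from h import *
rows(); w=cams.get_calibration("wrist"); i=cams.grab_frame("wrist"); redline("wrist",i,w)
for c,a,b in blobs(i,(3,130,70),(18,255,255),60)[0]:
    p=plane("wrist",c,.205,w)[:2]; d=p-[.708,-.297]
    if abs(np.hypot(*d)-.185)<.03: print(c,a,[int(x) for x in b],np.round(p,4),np.hypot(*d),np.arctan2(d[1],d[0])%6.283)
handle(); pots()
```

```text
t 45.0 tcp [ 0.5756 -0.1722  0.2722] th 137.0 g 0.5 F [ 0.2 -0.2  1.1] j [-0.41 -0.05  1.59  0.    1.58 -1.23]
red wrist 428 ang 2.393 ends [ 0.62  -0.217] [ 0.696 -0.281]
(np.float64(318.8), np.float64(195.7)) 518 [309, 178, 20, 35] [ 0.5721 -0.1703] 0.18576881683742935 2.3910330598083913
red scene 26 ang 2.403 ends [ 0.646 -0.238] [ 0.688 -0.277]
handle scene (np.float64(245.4), np.float64(236.4)) 54 [243, 230, 6, 15] [ 0.579 -0.172] mid [ 0.572 -0.172]
handle side (np.float64(337.6), np.float64(126.9)) 9 [336, 126, 4, 3] [ 0.568 -0.162] mid [ 0.584 -0.211]
scene (np.float64(300.8), np.float64(251.6)) 110 stn [ 0.0492 -0.0052]
scene (np.float64(281.0), np.float64(268.2)) 123 stn [ 0.0608 -0.0883]
side (np.float64(314.3), np.float64(187.9)) 99 stn [ 0.0597 -0.0925]
side (np.float64(309.3), np.float64(205.8)) 110 stn [ 0.048  -0.0078]
```

The arm angle reads 2.391 rad against 2.393 for the red line, and the pots are unchanged. The gripper is clear of everything, so I'm handing in.

>>> jog_arm --pt "0 0 -0.02 0" --pt "0 0 -0.02 0" --pt "0 0 -0.02 0"

```text
time: 45.52
tool_pos: [0.573, -0.171, 0.2838]
tool_rot: [0.0, 0.367, 0.93, 0.0]
contact_force: [0.5, 0.1, -0.1]
gripper_width: 0.499
```

```bash
python3 -c "
from h import *
rows(); pots(); print(manip.job_done())"
```

```text
t 45.5 tcp [ 0.573  -0.171   0.2838] th 136.9 g 0.5 F [ 0.5  0.1 -0.1] j [-0.41 -0.05  1.57  0.    1.61 -1.23]
scene (np.float64(300.8), np.float64(251.6)) 110 stn [ 0.0492 -0.0052]
scene (np.float64(281.0), np.float64(268.2)) 123 stn [ 0.0608 -0.0883]
side (np.float64(314.3), np.float64(187.8)) 98 stn [ 0.0599 -0.093 ]
side (np.float64(309.3), np.float64(205.8)) 110 stn [ 0.048  -0.0078]
the job is handed in; nothing more can be done
None
```

The job is done and handed in at 45.5 s. I swung the magnifier back to its rest, stood both blue-lidded pots in the carrier, pushed the carrier home, and swung the arm onto the red line. I saw only two pots in this run.

**Last checks**
- **Carrier:** it measured (45.1, -29.1) mm and 0.004 rad in the plate's frame. I felt firm contact at the end stop (19 N) and at the dowels (17 N). I did not repeat the y push after the x push.
- **Pots:** both stood inside the rim in the last picture I viewed. Their positions did not change from then until hand-in.
- **Magnifier:** the arm read 2.391 rad and the red line 2.393 rad from the wrist camera. The scene camera put the red line at 2.403 rad, with part of it hidden. All are within the 0.07 rad allowed.
- **Gripper:** it was clear of everything, with no contact force.

**What disagreed**
- **Fingertips:** they sit about 31 mm behind the reported TCP. Because of this the first swing slipped over the handle and the first grasp closed above the pot. I corrected both by going lower.
- **Pot in the tray:** the pot nearer the end stop slid about 2 cm between the two pushes, apparently knocked aside. It stayed inside the rim.
- **Bystanders:** the loose cap read the same position throughout. I did not re-measure the spatula, amber jar or vial at the end, and I felt no contact with any of them.

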